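# Take the inside depth of a moulded jar with a height gauge

### The arm

A 6-joint arm with a two-finger parallel gripper is mounted at the origin on the work surface. World frame = base frame: x ahead of the robot, y to its left, z up, the work surface at z = 0. Lengths are in m, angles in degrees, forces in N, time in s.
With the tool pointing down it reaches from about 0.4 to 0.825 m from the base axis. Payload 7 kg.
Tool frame: the origin (TCP) lies between the finger pads; the fingertips stand 19 mm ahead of it and the grasp point (between the pads) is the TCP (r.finger_overhang is the distance from the TCP to the fingertips, in m); z points along the fingers, y is the direction in which the jaws open and shut (so a half turn about z gives the same grasp; the last joint's range is limited). The gripper opens to 88 mm and grips with 3 to 60 N. Pads are 19 mm wide; open, the fingers measure 130 mm over their backs; the gripper's body (78 mm by 193 mm) begins 47 mm behind the grasp point.
Start: joints at [16.507, 20.546, 0.682, 0, -70.136, -16.507], TCP at [0.675, -0, 0.246] pointing down, gripper open.
Joint ranges: [-176.03, 176.03], [-82.01, 121.73], [-58.28, 71.71], [-173.87, 95.51], [-174.79, -0.11], [-173.66, 173.66]. Speed limits (degrees/s): [136.94, 136.94, 172.46, 180, 180, 180].

### API

Orientations are given as [roll, pitch, yaw] about the fixed x, y, z axes, in that order (R = Rz(yaw) Ry(pitch) Rx(roll)).
In Python, from plant import r, optics gives the robot as it stands. The module is installed in compiled form; this text tells all that it offers.
- The arm moves only by the tool step_arm, never from a script. Its argument "increments" is a list of rows, each an object of numbers: "tx", "ty", "tz": the shift along the world's x, y, z in mm; "ax", "ay", "az": the turn, a rotation vector about the world's x, y, z in degrees; "claw": the gripper command: -1 is shut, 1 is fully open, values between are in proportion. In form: [{"tx": .., "ty": .., "tz": .., "ax": .., "ay": .., "az": .., "claw": ..}, ...]. A call has 1 to 12 rows; each row shifts and turns the commanded pose from where the row before left it; what a row does not reach is not made up. A row lasts 1/10 s, in which the tool goes at most 50 mm and 8.59 degrees, less where a joint would pass 70% of its speed; a pose out of reach is approached as far as the arm can. A call with a gripper value outside its range is refused whole. The fingers move at their own pace and stop on an object; "newtons" is the grip in N (left out, the last holds). Time passes only in rows, so rows that do not move let the fingers close. It gives the time, the measured TCP pose, the force and the opening at its end, in the units of the state.
- r.get_state(): the state, without advancing time (a new reading comes with each control period).
- optics.capture(name): name is "scene" or "side" or "wrist"; returns a dict with "image" (420x560x3 uint8, blue, green, red), "depth" (420x560 float32, m along the optical axis (not along the pixel's ray), 0 where there is no reading), "fx", "fy", "cx", "cy" (pixels), "R" (3x3) and "t" (3): a world point X has camera coordinates R X + t. Camera axes: x right, y down, z forward; pixel columns grow to the right and rows downward; lengths in m; the calibration is good to about 2 mm. A picture is of the moment at which its call begins.
- r.close_job(): hands the job in, once; it reports no verdict.
The state is a dict: "time_s": time; "joints": joint angles; "qd": joint speeds; "joint_torque": joint torques, N m; "tcp_pos": TCP position; "eef_rot": TCP orientation; "contact_force": force on the tool from outside, world axes, zero at the start; "moment": the same for the moment, N m; "gripper_width": finger opening in m.
Only numpy, scipy, OpenCV 4.12 (cv2) and the standard library are available. Lean on these libraries where they do the work, as an engineer would, in place of code of your own. Each camera call takes 0.05 s, during which the arm holds its last target. There are 200 camera calls.

### The job

Take the inside depth of the jar that stands under the height gauge's probe: swing the clamp lever fully forward to free the slide, bring the slide down gently until the probe rests on the bottom inside the jar, and clamp it there by swinging the lever fully back. Leave the jar under the probe, and leave the other jars and everything else where they are.

Things in the scene. Friction and masses are not known exactly. Their poses are not given: they have to be found in the camera images.
- slab: Dark granite slab 280 x 380 x 30 mm, fixed, carrying the gauge and the jars. Origin at the centre of its underside; its top is 30 mm above the table.
- gauge: Height gauge on the slab, fixed. Grey base 122 x 104 x 42 mm; upright flat steel beam 10 x 28 mm (x by y) rising to 339 mm above the base's underside. Origin on the base's underside, on the beam's axis; z up, -x is the front, where the measuring arm and probe reach out; -y is the side with the clamp lever.
- gauge_slide: The gauge's slide, 0.35 kg, moving only up and down the beam; axes as the gauge's. Origin on the beam's axis, at the height of the probe tip. In this frame, mm: aluminium block round the beam x -18 to 18, y -19 to 19, z 55 to 160. Freed, it stays where it is put (friction 9 N: about 5 N moves it down, 13 N up). Clamped, 20 N does not shift it.
- probe_tip (a point): Lower end of the probe rod (6 mm thick, ball end), 95 mm in front of the beam's axis. Axes as the gauge's. The rod rises 61 mm to its holder (22 x 20 x 22 mm, 61 to 83 mm above the tip, its small screw reaching 20 mm further to the front), on a steel arm 12 mm wide, 65 to 79 mm above the tip.
- grip_center (a point): The part to hold: the grey readout housing in front of the block, 46 mm wide (y), 38 deep, 40 high. Point inside it, 40 mm in front of the beam's axis, 102 mm above the probe tip; the housing spans 16 mm to its front, 22 mm to its back, 20 mm up and down. Beam and block rise close behind, so the gripper must lean to the front, about 40 degrees. Axes as the gauge's.
- clamp_axis (a point): Point on the clamp lever's pivot, which runs along the gauge's y: 64 mm to the -y side of the beam's axis, in the plane of the lever, 140 mm above the probe tip. The round hub is 19 mm thick and runs from here to the block, and 8 mm outward.
- clamp_ball (a point): Centre of the black 16 mm ball at the end of the clamp lever (a 9 mm thick steel rod), 48 mm from the pivot.
- gauge_clamp (a joint): Clamp lever angle, rad. 0: fully back, clamped, the lever pointing up and 45 degrees to the back (+x of the gauge). 1.15: fully forward, free, pointing up and 21 degrees to the front. The clamp grips below about 0.5. It stays where it is left; about 3 N at the ball swings it, 6 N for the last part of clamping. Pressing down on it can lower the freed slide.
- jar_a: One of three white screw-neck jars that look alike from outside: 62 mm wide, 48 mm high, neck 56 mm outside and 50 mm inside, loose, about 0.07 kg. Origin at the centre of its underside, z up. Its floor is 5 mm thick. Any one of the three may stand under the probe; the other two wait in front, left and right, on the slab.
- jar_b: One of three white screw-neck jars that look alike from outside: 62 mm wide, 48 mm high, neck 56 mm outside and 50 mm inside, loose, about 0.07 kg. Origin at the centre of its underside, z up. Its floor is 10 mm thick. Any one of the three may stand under the probe; the other two wait in front, left and right, on the slab.
- jar_c: One of three white screw-neck jars that look alike from outside: 62 mm wide, 48 mm high, neck 56 mm outside and 50 mm inside, loose, about 0.07 kg. Origin at the centre of its underside, z up. Its floor is 16 mm thick. Any one of the three may stand under the probe; the other two wait in front, left and right, on the slab.
- jar_a_floor (a point): Centre of jar_a's inside bottom, 5 mm above its underside.
- jar_b_floor (a point): Centre of jar_b's inside bottom, 10 mm above its underside.
- jar_c_floor (a point): Centre of jar_c's inside bottom, 16 mm above its underside.
- jar_lid: White jar lid, 64 mm wide, 17 mm high, on the slab behind left; leave it.
- puck: Grey puck, 40 mm wide, 14 mm high, on the slab behind right; leave it.
- tea_mug: White mug, 80 mm wide, 90 mm high, left on the table; leave it.
- hair_brush: Black hairbrush, 195 mm long, bristles up, lying to the left; leave it.
- band_roll: Black rubber ring, 68 mm wide, 22 mm high, right on the table; leave it.
Things that resemble listed ones, but are neither listed nor needed, are in the scene too. Leave any purple look-alike of the jar_b alone.

How it is judged (in metres and radians):
On the way, in this order (a step that is already met when the one before it is completed fails the run):
1. the clamp lever is swung fully forward (within 0.3 rad of its forward stop) (value of joint gauge_clamp above 0.85 rad), for 0.1 s.
2. with the clamp open, the probe tip rests on the bottom inside the jar (within 1.5 mm) (value of joint gauge_clamp above 0.5 rad and ((z of probe_tip in the frame of jar_a_floor between -0.002 and 0.0015 m and horizontal distance between probe_tip and jar_a_floor below 0.024 m) or (z of probe_tip in the frame of jar_b_floor between -0.002 and 0.0015 m and horizontal distance between probe_tip and jar_b_floor below 0.024 m) or (z of probe_tip in the frame of jar_c_floor between -0.002 and 0.0015 m and horizontal distance between probe_tip and jar_c_floor below 0.024 m))), for 0.2 s.
At the end, for the whole second after the job is handed in: The probe tip is at the inside bottom of the jar it was lowered into (no more than 1.5 mm above it), the clamp lever is back home (within 0.15 rad of its rear stop), the slide is at rest, and all three jars stand upright within 12 mm of where they stood (((z of probe_tip in the frame of jar_a_floor between -0.002 and 0.0015 m and horizontal distance between probe_tip and jar_a_floor below 0.024 m) or (z of probe_tip in the frame of jar_b_floor between -0.002 and 0.0015 m and horizontal distance between probe_tip and jar_b_floor below 0.024 m) or (z of probe_tip in the frame of jar_c_floor between -0.002 and 0.0015 m and horizontal distance between probe_tip and jar_c_floor below 0.024 m)) and value of joint gauge_clamp below 0.15 rad and linear speed of gauge_slide below 0.01 m/s and distance of each of jar_a, jar_b, jar_c from where it was at the start of the episode below 0.012 m and angle between each of jar_a, jar_b, jar_c's own z axis and vertical below 0.1 rad); the robot touches nothing.
It fails at once if the probe or slide presses on a jar with more than 30 N (contact force between gauge_slide and jar_a above 30 N or contact force between gauge_slide and jar_b above 30 N or contact force between gauge_slide and jar_c above 30 N).
It fails at once if a jar is shifted by more than 20 mm (distance of any of jar_a, jar_b, jar_c from where it was at the start of the episode above 0.02 m).
It fails at once if a bystander (jar lid, puck, mug, brush, rubber ring) is shifted by more than 20 mm (distance of any of jar_lid, puck, tea_mug, hair_brush, band_roll from where it was at the start of the episode above 0.02 m).
It also fails if it takes over 66 s, if anything falls off the work surface, if the arm or the gripper's body presses on something with over 40 N, if the wrist force passes 120 N, or if a joint passes its speed limit or range.

## Working session

There is one attempt and no reset: what is moved stays moved. The work goes in short steps, Python scripts to look and compute and a tool call to move; the robot and the scene stay as the last step left them, time stands still between calls to the robot, and variables do not carry over. Pictures are saved under pics/ and viewed, about 8 in all and at most 12, crops included, and the job is handed in when it is done.

Besides the shell and the picture viewer there is one more tool, called after "Emit:" in YAML: its name, and indented under it one key for each argument. step_arm: Moves the arm, as the interface text tells. Its arguments: {"type":"object","properties":{"increments":{"type":"array","items":{"type":"object","properties":{"tx":{"type":"number"},"ty":{"type":"number"},"tz":{"type":"number"},"ax":{"type":"number"},"ay":{"type":"number"},"az":{"type":"number"},"claw":{"type":"number"}}}},"newtons":{"type":"number"}},"required":["increments"]}

```bash
mkdir -p pics
cat > h.py <<'E'
import numpy as np,cv2
from plant import r,optics
def cap(n,f):
    c=optics.capture(n); cv2.imwrite('pics/'+f+'.png',c['image']); np.savez('pics/'+f,**{k:np.array(c[k]) for k in c}); return c
def pts(c):
    d=c['depth'];v,u=np.indices(d.shape)
    P=np.stack([(u-c['cx'])*d/c['fx'],(v-c['cy'])*d/c['fy'],d],-1)
    return (P-c['t'])@c['R']
def at(c,u,v): return pts(c)[v,u].round(4)
E
python3 - <<'E'
from h import *
a=cap('scene','s0')['image'];b=cap('side','d0')['image']
cap('wrist','w0')
print(r.get_state())
E
```

```text
{'time_s': 0.15, 'joints': array([ 1.65066656e+01,  2.05830791e+01,  6.47310245e-01, -1.51802243e-02,
       -7.01374154e+01, -1.65088989e+01]), 'qd': array([-0.02493584, -0.13225144,  0.21329975,  0.03543525, -0.03311045,
       -0.05562542]), 'joint_torque': array([ 1.39394037e-04, -5.83274567e+01,  2.93289685e+01,  7.00122759e+00,
        8.75052094e-03, -9.76538854e-05]), 'tcp_pos': array([ 6.74656173e-01, -2.35364589e-05,  2.44835370e-01]), 'eef_rot': array([ 1.79925777e+02, -7.11426946e-03, -9.00073955e+01]), 'contact_force': array([-0.61709444, -0.71823768, -0.84744186]), 'moment': array([-0.02569106,  0.05132779,  0.00152607]), 'gripper_width': 0.08768789936470166}
```

View pics/s0.png

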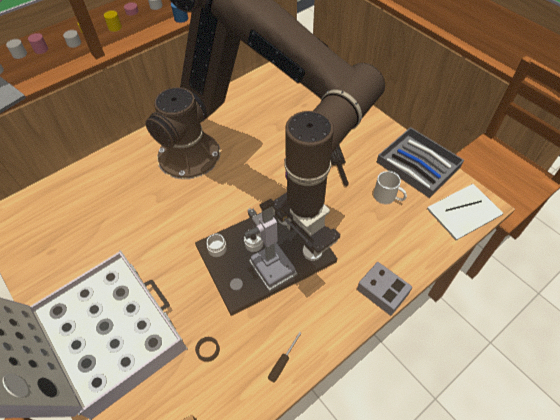

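View pics/d0.png

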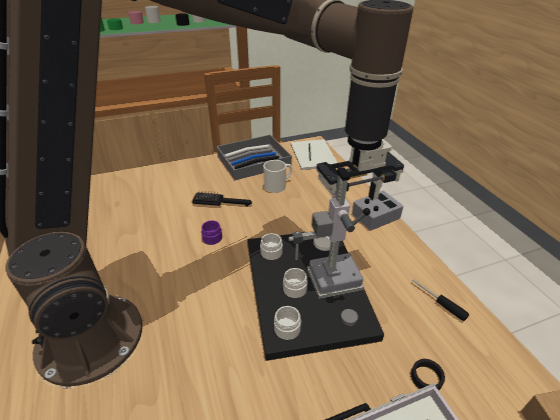

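Run:
```python
from h import *
for n in ['s0','d0','w0']:
    c=dict(np.load(f'pics/{n}.npz'));P=pts(c);im=c['image'].astype(int);ok=(c['depth']>0)&(P[...,0]>.45)&(P[...,0]<1.05)&(abs(P[...,1])<.35)
    z=P[...,2];dark=im.max(-1)<60
    for nm,m in [('slab',ok&dark&(abs(z-.03)<.006)),('basetop',ok&(abs(z-.072)<.004)),('jarrim',ok&(abs(z-.078)<.005)&(im.min(-1)>130)),('beam',ok&(z>.27)&(z<.375))]:
        Q=P[m]
        if len(Q)<20: print(n,nm,len(Q));continue
        k,l,s,ce=cv2.connectedComponentsWithStats(m.astype(np.uint8))
        for i in np.argsort(-s[1:,4])[:4]+1:
            q=P[l==i]
            if len(q)<25: continue
            rc=cv2.minAreaRect((q[:,:2]*1000).astype(np.float32))
            print(n,nm,len(q),ce[i].round(),np.round(np.r_[rc[0],rc[1],rc[2]],1),'zmax',q[:,2].max().round(3))
crop=cv2.imread('pics/d0.png')[130:350,220:440]; w=cv2.imread('pics/w0.png')
crop=cv2.resize(crop,(560,560),interpolation=cv2.INTER_CUBIC)
cv2.imwrite('pics/crop0.png',crop)
```

```text
s0 slab 395 [294. 248.] [602.9  40.4  79.  109.5  83.3] zmax 0.035
s0 slab 26 [304. 234.] [573.8  97.6  50.8   8.    1.2] zmax 0.032
s0 basetop 625 [273. 265.] [611.3 -64.3  95.9 116.8  83. ] zmax 0.076
s0 basetop 29 [253. 243.] [515.5 -67.3  51.3  17.8  51.1] zmax 0.076
s0 beam 1852 [294. 226.] [677.3 -48.3 213.9 154.9   8.6] zmax 0.375
d0 slab 5202 [321. 301.] [555.8 -43.5 416.2 211.4  90. ] zmax 0.035
d0 slab 97 [455. 306.] [ 849.  -238.8   16.3   75.    19.6] zmax 0.029
d0 slab 86 [342. 248.] [683.3  37.1  61.2  25.7  62.5] zmax 0.033
d0 basetop 969 [336. 271.] [605.3 -61.5  98.2 115.2  83.2] zmax 0.076
d0 basetop 50 [294. 284.] [488.2 -71.5  18.6  52.4  67.9] zmax 0.076
d0 basetop 49 [294. 271.] [500.5 -38.7  21.2  48.4  73.6] zmax 0.076
d0 basetop 44 [271. 247.] [476.9  74.6  23.2  52.7  73.8] zmax 0.076
d0 jarrim 50 [295. 282.] [490.3 -69.7  25.5  53.   74.7] zmax 0.08
d0 jarrim 39 [271. 244.] [480.   79.7  28.8  53.6  78.3] zmax 0.08
d0 jarrim 29 [296. 313.] [ 455.9 -157.8   44.3   11.3   89.9] zmax 0.08
d0 beam 2908 [356. 179.] [672.3 -49.3 174.3 195.9  88.3] zmax 0.375
w0 slab 28522 [378. 133.] [579.3 -19.8 323.  259.1  89.8] zmax 0.036
w0 basetop 8564 [335. 122.] [609.1 -61.3  97.2 114.5  83.4] zmax 0.076
w0 basetop 238 [439. 261.] [495.6  79.9  56.2  24.7  36.6] zmax 0.076
w0 basetop 36 [463. 108.] [501.  -81.   19.8   2.1   5.8] zmax 0.075
w0 jarrim 134 [456. 255.] [483.5  68.5   7.8  36.   87.9] zmax 0.08
w0 jarrim 68 [469. 109.] [498.2 -80.5   2.6  19.4  89.9] zmax 0.079
w0 jarrim 53 [428. 275.] [512.2  92.2  25.9   3.9  87.4] zmax 0.079
w0 beam 72334 [281. 347.] [675.8 -13.4  51.5 173.6  89.9] zmax 0.34
w0 beam 19273 [514. 141.] [600.1 -77.2  72.3  27.1  84.7] zmax 0.309
```

View pics/crop0.png

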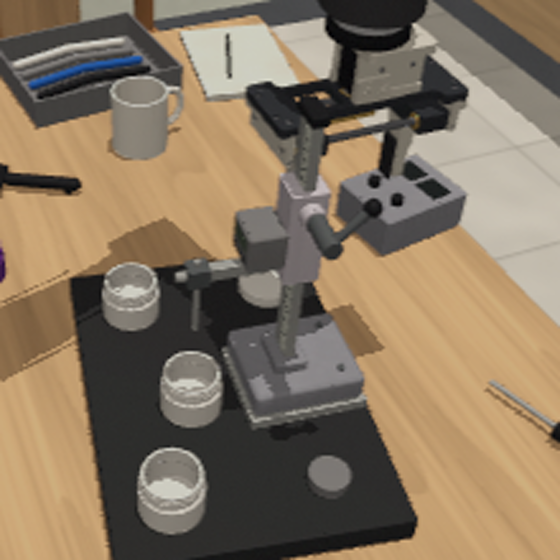

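View pics/w0.png

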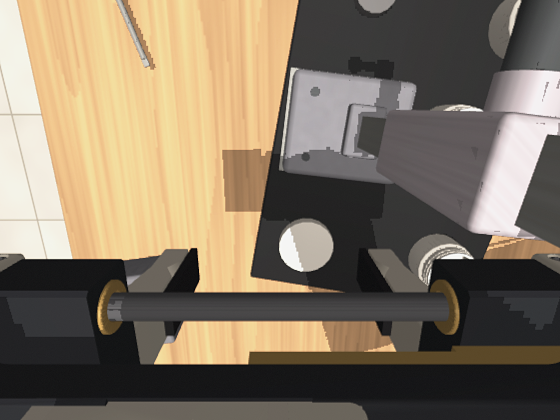

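Run:
```python
from h import *
for n in ['s0','d0','w0']:
    c=dict(np.load(f'pics/{n}.npz'));P=pts(c);Q=P.reshape(-1,3);im=c['image'].reshape(-1,3).astype(int)
    ps=np.deg2rad(-7);o=np.array([.6,-.065,.03]);G=Q-o
    G=np.c_[G[:,0]*np.cos(ps)+G[:,1]*np.sin(ps),-G[:,0]*np.sin(ps)+G[:,1]*np.cos(ps),G[:,2]]*1000
    ok=(c['depth'].ravel()>0)
    def rep(nm,lo,hi):
        m=ok&(G>lo).all(1)&(G<hi).all(1)
        if m.sum()>5:
            print(n,nm,m.sum(),'pct2/50/98',np.percentile(G[m],[2,50,98],axis=0).round(1).tolist(),im[m].mean(0).round())
    rep('beam low',[-40,-40,50],[40,40,90])
    rep('beam top',[-40,-40,280],[40,40,345])
    for z in range(90,330,20): rep('blk%d'%z,[-70,-40,z],[50,40,z+20])
    rep('lever',[-80,-130,100],[120,-50,345])
    rep('probe',[-135,-20,52],[-85,20,110])
    rep('arm',[-135,-20,110],[-75,20,150])
```

```text
s0 beam low 127 pct2/50/98 [[-16.9, -18.9, 50.3], [0.9, -2.1, 55.1], [12.5, 25.5, 88.0]] [ 98. 101. 104.]
s0 beam top 305 pct2/50/98 [[-17.4, -13.2, 280.8], [-0.3, 12.0, 304.4], [23.0, 39.4, 340.0]] [55. 63. 71.]
s0 blk90 33 pct2/50/98 [[-7.5, -10.3, 90.9], [-0.2, 2.2, 98.8], [2.2, 16.9, 108.7]] [72. 79. 83.]
s0 blk110 36 pct2/50/98 [[-6.4, -10.9, 111.7], [0.4, 1.7, 120.9], [2.8, 17.1, 129.9]] [71. 78. 82.]
s0 blk150 39 pct2/50/98 [[-16.3, -15.6, 155.6], [12.2, -3.7, 161.7], [14.8, 21.9, 168.4]] [ 92.  94. 101.]
s0 blk170 65 pct2/50/98 [[-40.8, -18.2, 170.9], [12.3, -5.7, 180.9], [15.2, 19.8, 189.8]] [ 94.  95. 103.]
s0 blk190 65 pct2/50/98 [[-56.4, -19.8, 191.0], [12.4, -7.6, 199.4], [15.2, 18.2, 209.6]] [ 90.  92. 100.]
s0 blk210 126 pct2/50/98 [[-57.4, -19.5, 210.2], [-36.7, -7.1, 220.8], [14.7, 18.0, 228.9]] [107. 110. 117.]
s0 blk230 116 pct2/50/98 [[-13.6, -38.3, 231.1], [6.5, -15.7, 244.0], [15.2, 19.6, 249.8]] [110. 111. 120.]
s0 blk250 152 pct2/50/98 [[-19.1, -27.7, 250.7], [2.5, -2.6, 259.0], [15.8, 28.6, 269.5]] [146. 147. 157.]
s0 blk270 138 pct2/50/98 [[-9.6, -9.7, 271.1
[... 2601 characters left out ...]
, -13.7, 158.6], [13.2, 3.1, 164.7], [13.7, 21.7, 169.8]] [90. 89. 95.]
w0 blk170 943 pct2/50/98 [[12.0, -13.5, 170.4], [13.2, 3.5, 180.6], [13.7, 21.9, 189.7]] [90. 89. 96.]
w0 blk190 1361 pct2/50/98 [[12.0, -13.3, 190.4], [13.1, 3.1, 200.8], [13.7, 21.8, 209.7]] [91. 90. 96.]
w0 blk210 2004 pct2/50/98 [[12.0, -13.5, 210.4], [13.1, 3.0, 221.1], [13.8, 21.8, 229.7]] [91. 90. 97.]
w0 blk230 7172 pct2/50/98 [[-2.6, -39.1, 231.1], [6.0, -17.4, 244.7], [13.8, 20.5, 249.8]] [104. 103. 108.]
w0 blk250 13114 pct2/50/98 [[-8.0, -26.0, 250.3], [4.7, 2.9, 260.4], [21.5, 30.0, 269.4]] [159. 159. 165.]
w0 blk270 9555 pct2/50/98 [[-2.3, 9.7, 270.4], [14.2, 31.5, 281.2], [41.0, 39.8, 286.2]] [40. 41. 42.]
```

Emit:
step_arm:
  increments:
    - {"tz": 44,"claw": 0}
    - {"tz": 44}
    - {"tz": 44}
    - {"tz": 44}
    - {"tx": -18,"ty": -43,"az": -3.5}
    - {"tx": -18,"ty": -43,"az": -3.5}
    - {"tx": -17,"ty": -44}
    - {}
    - {}

```text
$.increments[0]: bad value
```

Emit:
step_arm:
  increments:
    - {"tx": 0,"ty": 0,"tz": 44,"ax": 0,"ay": 0,"az": 0,"claw": 0.0}
    - {"tx": 0,"ty": 0,"tz": 44,"ax": 0,"ay": 0,"az": 0,"claw": 0.0}
    - {"tx": 0,"ty": 0,"tz": 44,"ax": 0,"ay": 0,"az": 0,"claw": 0.0}
    - {"tx": 0,"ty": 0,"tz": 44,"ax": 0,"ay": 0,"az": 0,"claw": 0.0}
    - {"tx": -18,"ty": -43,"tz": 0,"ax": 0,"ay": 0,"az": -3.5,"claw": 0.0}
    - {"tx": -18,"ty": -43,"tz": 0,"ax": 0,"ay": 0,"az": -3.5,"claw": 0.0}
    - {"tx": -17,"ty": -44,"tz": 0,"ax": 0,"ay": 0,"az": 0,"claw": 0.0}
    - {"tx": 0,"ty": 0,"tz": 0,"ax": 0,"ay": 0,"az": 0,"claw": 0.0}
    - {"tx": 0,"ty": 0,"tz": 0,"ax": 0,"ay": 0,"az": 0,"claw": 0.0}

```text
time_s: 1.05
tcp_pos: [0.6215, -0.1311, 0.4217]
eef_rot: [-180.0, 0.0, -97.1]
contact_force: [1.1, 1.1, 0.4]
gripper_width: 0.0441
```

```bash
cat >> h.py <<'E'
ps=np.deg2rad(-7);O=np.array([.5957,-.0606,.03])
def G(c):
    g=pts(c).reshape(-1,3)-O
    g=np.c_[g[:,0]*np.cos(ps)+g[:,1]*np.sin(ps),-g[:,0]*np.sin(ps)+g[:,1]*np.cos(ps),g[:,2]]*1000
    g[c['depth'].ravel()<=0]=1e6
    return g
def box(c,lo,hi,nm=''):
    g=G(c);m=(g>lo).all(1)&(g<hi).all(1)
    print(nm,m.sum(), np.percentile(g[m],[1,50,99],axis=0).round(1).tolist() if m.sum()>3 else '')
def gt():
    s=r.get_state();g=s['tcp_pos']-O
    print('tcp gauge',np.round(1e3*np.array([g[0]*np.cos(ps)+g[1]*np.sin(ps),-g[0]*np.sin(ps)+g[1]*np.cos(ps),g[2]]),1),s['contact_force'].round(1),s['time_s'])
E
python3 - <<'E'
from h import *
gt()
for n in ['wrist','scene','side']:
    c=cap(n,'1'+n)
    box(c,[-60,-90,255],[80,-45,300],n+' ball')
    box(c,[-60,-90,228],[80,-45,255],n+' hub')
    box(c,[-12,-20,325],[12,20,350],n+' beamtop')
    box(c,[-25,-25,225],[25,25,275],n+' blk')
    box(c,[-60,-30,165],[-22,30,240],n+' housing')
    box(c,[-130,-36,38],[-50,40,53],n+' jar')
E
```

```text
tcp gauge [ 34.2 -66.8 391.7] [1.1 1.1 0.4] 1.05
wrist ball 466 [[9.1, -70.6, 255.3], [29.5, -65.0, 278.1], [41.1, -57.0, 283.7]]
wrist hub 581 [[-8.4, -71.4, 233.6], [1.2, -60.7, 248.8], [10.9, -45.4, 254.2]]
wrist beamtop 422 [[-7.6, -3.2, 331.3], [3.4, 9.6, 338.8], [9.1, 18.0, 340.2]]
wrist blk 1033 [[-15.5, -24.7, 227.0], [9.2, -13.1, 259.8], [18.3, 17.4, 273.6]]
wrist housing 973 [[-55.8, -22.9, 187.5], [-41.4, -17.4, 221.9], [-22.4, 13.2, 224.3]]
wrist jar 351 [[-124.1, -32.3, 38.2], [-97.3, -5.7, 46.6], [-69.6, 22.1, 49.9]]
scene ball 31 [[11.2, -71.4, 257.0], [35.7, -66.1, 276.7], [42.5, -58.1, 283.4]]
scene hub 39 [[-6.0, -72.4, 235.3], [1.7, -68.1, 247.5], [12.4, -53.1, 254.0]]
scene beamtop 2 
scene blk 64 [[11.0, -20.1, 225.1], [17.8, -3.3, 235.8], [21.2, 15.8, 249.5]]
scene housing 0 
scene jar 50 [[-125.2, -34.3, 38.4], [-76.4, -19.7, 43.8], [-67.4, 15.3, 51.5]]
side ball 96 [[7.4, -71.7, 255.9], [24.4, -66.8, 271.9], [36.4, -59.5, 282.6]]
side hub 135 [[-11.5, -73.0, 235.0], [-3.9, -65.5, 246.8], [8.7, -45.3, 254.3]]
side beamtop 123 [[-11.9, -18.7, 326.5], [-5.0, -7.8, 337.5], [5.5, 15.5, 340.2]]
side blk 337 [[-21.0, -24.4, 225.4], [-11.5, -12.7, 256.2], [14.5, 16.8, 274.0]]
side housing 485 [[-59.6, -24.3, 167.6], [-44.6, -14.3, 216.0], [-22.5, 21.2, 224.3]]
side jar 168 [[-127.8, -33.8, 38.1], [-100.0, -6.9, 44.9], [-73.5, 21.9, 50.0]]
```

View pics/1wrist.png

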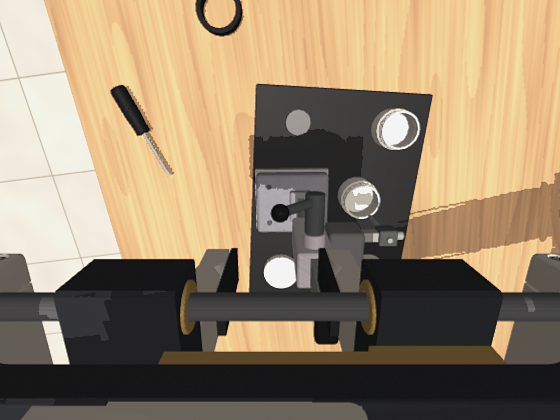

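Emit:
step_arm:
  increments:
    - {"tx": 0,"ty": 1,"tz": -36,"ax": 0,"ay": 0,"az": 0,"claw": 0.0}
    - {"tx": 0,"ty": 0,"tz": -36,"ax": 0,"ay": 0,"az": 0,"claw": 0.0}
    - {"tx": 0,"ty": 0,"tz": -35,"ax": 0,"ay": 0,"az": 0,"claw": 0.0}
    - {"tx": -5,"ty": 0.6,"tz": 0,"ax": 0,"ay": 0,"az": 0,"claw": 0.0}
    - {"tx": -5,"ty": 0.6,"tz": 0,"ax": 0,"ay": 0,"az": 0,"claw": 0.0}
    - {"tx": -5,"ty": 0.6,"tz": 0,"ax": 0,"ay": 0,"az": 0,"claw": 0.0}
    - {"tx": -5,"ty": 0.6,"tz": 0,"ax": 0,"ay": 0,"az": 0,"claw": 0.0}

```text
time_s: 1.9
tcp_pos: [0.6043, -0.1265, 0.318]
eef_rot: [-179.5, 0.0, -96.9]
contact_force: [10.1, -1.4, 5.9]
gripper_width: 0.044
```

Emit:
step_arm:
  increments:
    - {"tx": -5,"ty": 0.6,"tz": 0,"ax": 0,"ay": 0,"az": 0,"claw": 0.0}
    - {"tx": -5,"ty": 0.6,"tz": 0,"ax": 0,"ay": 0,"az": 0,"claw": 0.0}
    - {"tx": -5,"ty": 0.6,"tz": 0,"ax": 0,"ay": 0,"az": 0,"claw": 0.0}
    - {"tx": -5,"ty": 0.6,"tz": 0,"ax": 0,"ay": 0,"az": 0,"claw": 0.0}
    - {"tx": -5,"ty": 0.6,"tz": 0,"ax": 0,"ay": 0,"az": 0,"claw": 0.0}
    - {"tx": -5,"ty": 0.6,"tz": 0,"ax": 0,"ay": 0,"az": 0,"claw": 0.0}
    - {"tx": -5,"ty": 0.6,"tz": 0,"ax": 0,"ay": 0,"az": 0,"claw": 0.0}
    - {"tx": -2,"ty": 0.3,"tz": 0,"ax": 0,"ay": 0,"az": 0,"claw": 0.0}

```text
time_s: 2.7
tcp_pos: [0.5645, -0.1221, 0.3149]
eef_rot: [-180.0, 0.0, -97.0]
contact_force: [3.9, -1.4, 3.5]
gripper_width: 0.0438
```

Run:
```python
from h import *
gt()
for n in ['wrist','scene','side']:
    c=cap(n,'2'+n)
    box(c,[-60,-90,255],[80,-45,300],n+' ball')
    box(c,[-25,-25,225],[25,25,275],n+' blk')
```

```text
tcp gauge [-23.5 -64.8 284.9] [ 3.9 -1.4  3.5] 2.7
wrist ball 3331 [[-59.0, -75.6, 258.4], [-6.9, -73.5, 286.7], [15.0, -59.1, 299.5]]
wrist blk 1561 [[-17.9, -18.8, 233.2], [-3.6, -13.0, 260.5], [16.2, 7.4, 274.1]]
scene ball 6 [[-54.1, -75.6, 286.8], [-47.8, -73.7, 291.2], [-42.8, -72.5, 296.8]]
scene blk 85 [[2.4, -18.8, 225.4], [17.0, 7.6, 242.2], [20.4, 18.1, 270.4]]
side ball 302 [[-59.6, -76.4, 258.0], [-7.0, -73.0, 285.3], [13.6, -58.2, 299.8]]
side blk 170 [[-20.3, -23.2, 225.9], [-8.5, -17.0, 257.8], [14.3, 0.9, 273.6]]
```

Emit:
step_arm:
  increments:
    - {"tx": -2,"ty": 0.3,"tz": 0,"ax": 0,"ay": 0,"az": 0,"claw": 0.0}
    - {"tx": -2,"ty": 0.2,"tz": 0,"ax": 0,"ay": 0,"az": 0,"claw": 0.0}
    - {"tx": 0,"ty": 0,"tz": 0,"ax": 0,"ay": 0,"az": 0,"claw": 0.0}
    - {"tx": 0,"ty": 0,"tz": 0,"ax": 0,"ay": 0,"az": 0,"claw": 0.0}

```text
time_s: 3.25
tcp_pos: [0.5609, -0.1216, 0.3143]
eef_rot: [180.0, -0.0, -97.0]
contact_force: [4.6, -0.5, 1.1]
gripper_width: 0.044
```

Emit:
step_arm:
  increments:
    - {"tx": -2,"ty": 0.3,"tz": 0,"ax": 0,"ay": 0,"az": 0,"claw": 0.0}
    - {"tx": 0,"ty": 0,"tz": 0,"ax": 0,"ay": 0,"az": 0,"claw": 0.0}
    - {"tx": 0,"ty": 0,"tz": 0,"ax": 0,"ay": 0,"az": 0,"claw": 0.0}

```text
time_s: 3.55
tcp_pos: [0.5594, -0.1214, 0.3143]
eef_rot: [-180.0, 0.0, -97.0]
contact_force: [6.3, -1.1, -0.3]
gripper_width: 0.0438
```

Emit:
step_arm:
  increments:
    - {"tx": 10,"ty": -1.2,"tz": 0,"ax": 0,"ay": 0,"az": 0,"claw": 0.0}
    - {"tx": 0,"ty": 0,"tz": 34,"ax": 0,"ay": 0,"az": 0,"claw": 0.0}
    - {"tx": 0,"ty": 0,"tz": 34,"ax": 0,"ay": 0,"az": 0,"claw": 0.0}
    - {"tx": 0,"ty": 0,"tz": 34,"ax": 0,"ay": 0,"az": 0,"claw": 0.0}
    - {"tx": -28,"ty": 25,"tz": 0,"ax": 0,"ay": 0,"az": -8,"claw": 0.0}
    - {"tx": -28,"ty": 25,"tz": 0,"ax": 0,"ay": 0,"az": -8,"claw": 0.0}
    - {"tx": -27,"ty": 26,"tz": 0,"ax": 0,"ay": 0,"az": -8,"claw": 1}
    - {"tx": 0,"ty": 0,"tz": 0,"ax": 0,"ay": 0,"az": -8,"claw": 1}
    - {"tx": 0,"ty": 0,"tz": 0,"ax": 0,"ay": 0,"az": -8,"claw": 1}
    - {"tx": 0,"ty": 0,"tz": 0,"ax": 0,"ay": 0,"az": -8,"claw": 1}
    - {"tx": 0,"ty": 0,"tz": 0,"ax": 0,"ay": 0,"az": -8,"claw": 1}
    - {"tx": 0,"ty": 0,"tz": 0,"ax": 0,"ay": 0,"az": -8,"claw": 1}

```text
time_s: 4.75
tcp_pos: [0.4852, -0.0464, 0.4157]
eef_rot: [179.9, -0.2, -161.3]
contact_force: [0.9, -0.0, -0.9]
gripper_width: 0.0849
```

Run:
```python
from h import *
gt(); print(r.get_state()['joints'].round(1))
for n in ['scene','side']:
    c=cap(n,'3'+n)
    box(c,[-60,-90,255],[80,-45,300],n+' ball')
    box(c,[-25,-25,225],[25,25,275],n+' blk')
cv2.imwrite('pics/crop3.png',cv2.resize(c['image'][100:340,200:440],(600,600),interpolation=cv2.INTER_CUBIC))
```

```text
tcp gauge [-111.4    0.6  385.7] [ 0.9 -0.  -0.9] 4.75
[ 17.7  -1.3  -4.4  -0.1 -87.1 -89. ]
scene ball 55 [[-21.4, -71.4, 258.0], [-10.1, -65.3, 283.3], [0.8, -57.1, 291.8]]
scene blk 229 [[-16.0, -23.5, 225.8], [11.5, -7.1, 256.5], [20.0, 17.3, 273.9]]
side ball 88 [[-27.2, -71.7, 255.8], [-17.1, -67.2, 284.3], [-4.9, -58.6, 293.7]]
side blk 307 [[-20.9, -22.0, 225.7], [-12.7, -11.2, 257.6], [14.6, 16.4, 274.3]]
```

View pics/crop3.png

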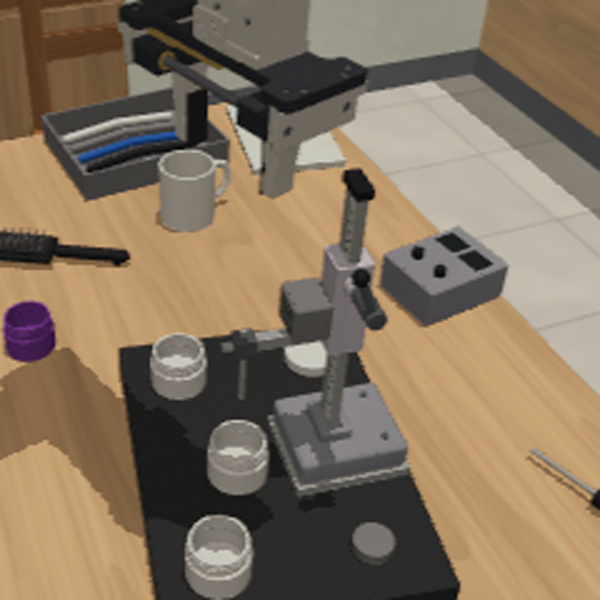

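Emit:
step_arm:
  increments:
    - {"tx": 0,"ty": 0,"tz": 0,"ax": 0,"ay": 0,"az": -8.5,"claw": 1}
    - {"tx": 0,"ty": 0,"tz": 0,"ax": 0,"ay": 0,"az": -8.5,"claw": 1}
    - {"tx": 0,"ty": 0,"tz": 0,"ax": 0,"ay": 0,"az": -8.5,"claw": 1}
    - {"tx": 0,"ty": 0,"tz": -20,"ax": -0.98,"ay": -7.94,"az": 0,"claw": 1}
    - {"tx": 0,"ty": 0,"tz": -20,"ax": -0.98,"ay": -7.94,"az": 0,"claw": 1}
    - {"tx": 0,"ty": 0,"tz": -20,"ax": -0.98,"ay": -7.94,"az": 0,"claw": 1}
    - {"tx": 0,"ty": 0,"tz": -20,"ax": -0.98,"ay": -7.94,"az": 0,"claw": 1}
    - {"tx": 0,"ty": 0,"tz": -20,"ax": -0.98,"ay": -7.94,"az": 0,"claw": 1}
    - {"tx": 0,"ty": 0,"tz": 0,"ax": 0,"ay": 0,"az": 0,"claw": 1}
    - {"tx": 0,"ty": 0,"tz": 0,"ax": 0,"ay": 0,"az": 0,"claw": 1}

```text
time_s: 5.85
tcp_pos: [0.4906, -0.0548, 0.3297]
eef_rot: [-179.0, 37.6, 173.4]
contact_force: [0.3, 0.4, 1.3]
gripper_width: 0.0876
```

Run:
```python
from h import *
from scipy.spatial.transform import Rotation as Ro
gt(); s=r.get_state();print(s['joints'].round(1))
R=Ro.from_euler('xyz',s['eef_rot'],degrees=True).as_matrix();Rg=Ro.from_euler('z',-7,degrees=True).as_matrix()
print((Rg.T@R).round(3))
c=cap('wrist','4wrist')
box(c,[-60,-30,205],[-22,30,240],'housing top')
box(c,[-60,-30,185],[-50,30,220],'housing front')
```

```text
tcp gauge [-105.    -7.1  299.7] [0.3 0.4 1.3] 5.85
[  26.8  -22.   -54.5   41.2  -32.1 -154.3]
[[-0.792  0.003  0.61 ]
 [-0.006  1.    -0.013]
 [-0.61  -0.014 -0.792]]
housing top 2356 [[-57.7, -22.3, 205.5], [-53.0, 0.1, 221.7], [-23.0, 22.1, 223.5]]
housing front 1966 [[-57.8, -22.6, 185.4], [-56.2, 0.1, 204.5], [-52.4, 22.3, 219.7]]
```

View pics/4wrist.png

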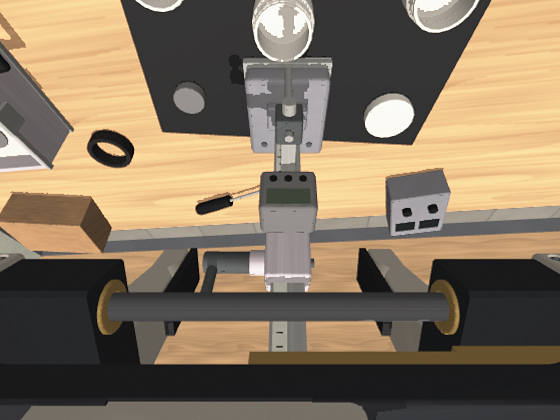

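Emit:
step_arm:
  increments:
    - {"tx": 7,"ty": 0.9,"tz": -12.5,"ax": 0,"ay": 0,"az": 0,"claw": 1}
    - {"tx": 7,"ty": 0.9,"tz": -12.5,"ax": 0,"ay": 0,"az": 0,"claw": 1}
    - {"tx": 7,"ty": 0.9,"tz": -12.5,"ax": 0,"ay": 0,"az": 0,"claw": 1}
    - {"tx": 8,"ty": 0.9,"tz": -12.5,"ax": 0,"ay": 0,"az": 0,"claw": 1}
    - {"tx": 0,"ty": 0,"tz": 0,"ax": 0,"ay": 0,"az": 0,"claw": 1}
    - {"tx": 0,"ty": 0,"tz": 0,"ax": 0,"ay": 0,"az": 0,"claw": 1}

```text
time_s: 6.5
tcp_pos: [0.5248, -0.0515, 0.288]
eef_rot: [-179.3, 37.2, 173.2]
contact_force: [-0.7, -0.3, 0.2]
gripper_width: 0.0879
```

```bash
cat >> h.py <<'E'
def tool():
    from scipy.spatial.transform import Rotation as Ro
    s=r.get_state();R=Ro.from_euler('xyz',s['eef_rot'],degrees=True);Rg=Ro.from_euler('z',-7,degrees=True)
    gt();print('joints',s['joints'].round(1),'tool axes in gauge\n',(Rg.inv()*R).as_matrix().round(3))
E
python3 -c "
from h import *
tool()"
```

```text
tcp gauge [-71.5   0.4 258. ] [-0.7 -0.3  0.2] 6.5
joints [  18.6  -14.9  -57.9   51.8  -20.1 -160.8] tool axes in gauge
 [[-0.796  0.005  0.605]
 [-0.002  1.    -0.011]
 [-0.605 -0.01  -0.796]]
```

```bash
cat > k.py <<'E'
import numpy as np
from scipy.optimize import least_squares
from scipy.spatial.transform import Rotation as Ro
S=[([16.507,20.583,.647,0,-70.137,-16.509],[.67466,0,.24484],[179.93,0,-90]),
([17.7,-1.3,-4.4,-.1,-87.1,-89],[.4852,-.0464,.4157],[179.9,-.2,-161.3]),
([26.8,-22,-54.5,41.2,-32.1,-154.3],[.4906,-.0548,.3297],[-179,37.6,173.4]),
([18.6,-14.9,-57.9,51.8,-20.1,-160.8],[.5248,-.0515,.288],[-179.3,37.2,173.2])]
def wr(q,p):
    a1,d1,A,D,b,L=p;j1,j2,j3=np.deg2rad(q[:3]);f=j2-j3
    rho=a1+A*np.sin(j2)+D*np.cos(f)
    return np.array([rho*np.cos(j1)-b*np.sin(j1),rho*np.sin(j1)+b*np.cos(j1),d1+A*np.cos(j2)-D*np.sin(f)])
def res(p): return np.r_[np.concatenate([np.array(x)-p[5]*Ro.from_euler('xyz',e,degrees=True).as_matrix()[:,2]-wr(q,p) for q,x,e in S]),0.003*(p-[0,.35,.45,.45,-.19,.25])]
s=least_squares(res,[0,.35,.45,.45,-.19,.25]);p=s.x
def ik(x,e):
    w=np.array(x)-p[5]*Ro.from_euler('xyz',e,degrees=True).as_matrix()[:,2]
    f=least_squares(lambda q:wr(q,p)-w,[18,-10,-40],x_scale=30);return f.x.round(1),np.linalg.norm(f.fun).round(4)
if __name__=='__main__':
    print(p.round(4),(1e3*s.fun).round(1))
    O=np.array([.5957,-.0606,.03]);g=Ro.from_euler('z',-7,degrees=True)
    for lean in (25,30,35,40):
        for h in (202,160,110): print(lean,h,*ik(O+g.apply([-.04,0,h/1e3]),[180,lean,173]))
E
python3 k.py
```

```text
[ 0.2558  0.216   0.4934  0.2263 -0.1696  0.3093] [ 11.3 -19.8 -46.6 -13.4 -28.1  28.   -6.4   5.6  22.8   6.4  41.2  -4.2
   0.8  -0.4   0.1  -0.7   0.1   0.2]
25 202 [ 18.    2.9 -57.3] 0.0
25 160 [ 18.   13.6 -71. ] 0.0
25 110 [ 17.3  34.3 -90. ] 0.0204
30 202 [ 19.6   2.8 -64.6] 0.0
30 160 [ 19.5  24.7 -90. ] 0.001
30 110 [ 18.1  31.  -90. ] 0.0443
35 202 [ 21.3   5.  -74.1] 0.0
35 160 [ 20.6  21.1 -90. ] 0.0237
35 110 [ 19.   27.5 -90. ] 0.0686
40 202 [ 22.9  13.8 -90. ] 0.0067
40 160 [ 21.8  17.2 -90. ] 0.0468
40 110 [ 20.   23.6 -90. ] 0.0931
```

Run:
```python
from k import S
import numpy as np
from scipy.optimize import least_squares
from scipy.spatial.transform import Rotation as Ro
def fk(q,p,s):
    a1,d1,A,D,b,L,c,e=p;j=np.deg2rad(q);f=j[1]-j[2]
    z=Ro.from_euler('z',j[0])
    F=z*Ro.from_euler('y',f); T=F*Ro.from_euler('x',s*j[3])*Ro.from_euler('y',-j[4])
    return z.apply([a1+A*np.sin(j[1]),b,d1+A*np.cos(j[1])])+F.apply([D,0,e])+T.apply([L,c,0]),T.apply([1,0,0])
p0=np.array([0,.3,.45,.45,0,.25,-.19,0])
for s in (1,-1):
    g=lambda p:np.r_[np.concatenate([fk(q,p,s)[0]-x for q,x,e in S]),.003*(p-p0)]
    o=least_squares(g,p0);print(s,o.x.round(3),(o.fun[:12]*1e3).round(1))
    for q,x,e in S[2:]: print(fk(q,o.x,s)[1].round(3),Ro.from_euler('xyz',e,degrees=True).as_matrix()[:,2].round(3))
    P=o.x;O=np.array([.5957,-.0606,.03]);gz=Ro.from_euler('z',-7,degrees=True)
    for lean in (25,30,35,40):
        for h in (258,202,110):
            x=O+gz.apply([-.04-(.032 if h>210 else 0),0,h/1e3]);az=Ro.from_euler('xyz',[180,lean,173],degrees=True).as_matrix()[:,2]
            best=None
            for q0 in ([18,-10,-50,40,-30],[20,0,-20,-40,-40],[0,0,-30,120,-30],[0,0,-30,-120,-30],[25,-10,-30,20,-60]):
                k=least_squares(lambda q:np.r_[fk(q,P,s)[0]-x,.3*(fk(q,P,s)[1]-az)],q0,x_scale=30,bounds=([-176,-82,-90,-173,-174],[176,121,71,95,0]))
                print(lean,h,k.x.round(0),round(1e3*2*k.cost**.5,1),end=' | ')
            print()
```

```text
1 [ 0.102 -0.105  0.476  0.355 -0.425  0.068  0.234  0.122] [ -1.8  -0.1  21.5   4.    1.6 -10.5 -26.6  37.   -5.2  18.8 -41.9  -5.8]
[ 0.288  0.538 -0.792] [ 0.604 -0.087 -0.792]
[ 0.427  0.429 -0.796] [ 0.599 -0.084 -0.796]
25 258 [ 18.  -1. -15. -13. -53.] 0.0 | 25 258 [ 18.  -1. -15. -13. -53.] 0.0 | Traceback (most recent call last):
  File "<stdin>", line 21, in <module>
    return func(*args, **kwargs)
    raise ValueError("Initial guess is outside of provided bounds")
ValueError: Initial guess is outside of provided bounds
```

```bash
cat > k2.py <<'E'
from k import S
import numpy as np
from scipy.optimize import least_squares
from scipy.spatial.transform import Rotation as Ro
def fk(q,p,s=-1):
    a1,d1,A,D,b,L,c,e=p;j=np.deg2rad(q);f=j[1]-j[2]
    z=Ro.from_euler('z',j[0])
    F=z*Ro.from_euler('y',f); T=F*Ro.from_euler('x',s*j[3])*Ro.from_euler('y',-j[4])
    return z.apply([a1+A*np.sin(j[1]),b,d1+A*np.cos(j[1])])+F.apply([D,0,e])+T.apply([L,c,0]),T.apply([1,0,0])
p0=np.array([0,.3,.45,.45,0,.25,-.19,0])
o=least_squares(lambda p:np.r_[np.concatenate([fk(q,p)[0]-x for q,x,e in S]),.003*(p-p0)],p0);P=o.x
O=np.array([.5957,-.0606,.03]);gz=Ro.from_euler('z',-7,degrees=True)
def ik(g,lean,q0):
    x=O+gz.apply(g);az=Ro.from_euler('xyz',[180,lean,173],degrees=True).as_matrix()[:,2]
    k=least_squares(lambda q:np.r_[fk(q,P)[0]-x,.3*(fk(q,P)[1]-az)],q0,x_scale=30,bounds=([-176,-82,-90,-173,-174],[176,121,71,95,0]))
    return k.x.round(0),round(1e3*np.linalg.norm(k.fun),1)
if __name__=='__main__':
    print(P.round(3),(o.fun[:12]*1e3).round(1))
    for q,x,e in S[2:]: print(fk(q,P)[1].round(3),Ro.from_euler('xyz',e,degrees=True).as_matrix()[:,2].round(3))
    for lean in (25,32,40):
        for g in ([-.1,0,.386],[-.072,0,.258],[-.04,0,.202],[-.04,0,.11]):
            R={str(ik(g,lean,q0)) for q0 in ([18,-10,-50,40,-30],[20,0,-20,-40,-40],[0,0,-30,90,-30],[0,0,-30,-120,-30],[0,-10,-30,-150,-60])}
            print(lean,g,*R)
E
python3 k2.py
```

```text
[ 0.     0.2    0.601  0.464 -0.001  0.359 -0.191 -0.001] [-0.1 -0.4  0.1  0.1  0.4  0.1 -0.2 -0.4 -0.4  0.3  0.3  0.2]
[ 0.604 -0.087 -0.792] [ 0.604 -0.087 -0.792]
[ 0.6   -0.083 -0.796] [ 0.599 -0.084 -0.796]
25 [-0.1, 0, 0.386] (array([ 27., -17., -27.,  16., -59.]), np.float64(0.0))
25 [-0.072, 0, 0.258] (array([ 24., -10., -40.,  20., -40.]), np.float64(0.0))
25 [-0.04, 0, 0.202] (array([ 20.,  -3., -44.,  23., -29.]), np.float64(0.0))
25 [-0.04, 0, 0.11] (array([  6.,   3., -60.,  65.,  -6.]), np.float64(0.0))
32 [-0.1, 0, 0.386] (array([ 30., -21., -35.,  24., -52.]), np.float64(0.0))
32 [-0.072, 0, 0.258] (array([ 24., -13., -50.,  33., -29.]), np.float64(0.0))
32 [-0.04, 0, 0.202] (array([ 15.,  -6., -56.,  49., -15.]), np.float64(0.0))
32 [-0.04, 0, 0.11] (array([ -7.,   2., -61.,  95.,  -0.]), np.float64(29.6))
40 [-0.1, 0, 0.386] (array([ 31., -25., -45.,  36., -43.]), np.float64(0.0))
40 [-0.072, 0, 0.258] (array([ 10., -15., -62.,  67., -12.]), np.float64(0.0))
40 [-0.04, 0, 0.202] (array([ -7.,  -8., -62.,  94.,  -0.]), np.float64(23.1))
40 [-0.04, 0, 0.11] (array([ -6.,  -0., -62.,  95.,  -2.]), np.float64(66.3)) (array([ -18.,    6.,  -39., -127.,   -2.]), np.float64(52.3))
```

Run:
```python
from k2 import *
for lean in (18,22,26,30):
    for tx,tz in ((-48,330),(-48,224),(-48,180),(-48,128)):
        t=np.deg2rad(lean);g=np.array([tx-19*np.sin(t),0,tz+19*np.cos(t)])/1e3
        print(lean,tx,tz,'TCP',(g*1e3).round(1),*ik(g,lean,[20,-3,-44,23,-29]))
```

```text
18 -48 330 TCP [-53.9   0.  348.1] [ 21.  -6. -20.   9. -61.] 0.0
18 -48 224 TCP [-53.9   0.  242.1] [ 20.  -3. -32.  11. -46.] 0.0
18 -48 180 TCP [-53.9   0.  198.1] [ 20.  -1. -36.  13. -40.] 0.0
18 -48 128 TCP [-53.9   0.  146.1] [ 20.   2. -42.  16. -31.] 0.0
22 -48 330 TCP [-55.1   0.  347.6] [ 22.  -9. -24.  13. -56.] 0.0
22 -48 224 TCP [-55.1   0.  241.6] [ 22.  -6. -37.  16. -41.] 0.0
22 -48 180 TCP [-55.1   0.  197.6] [ 21.  -3. -42.  19. -34.] 0.0
22 -48 128 TCP [-55.1   0.  145.6] [ 20.   0. -48.  25. -24.] 0.0
26 -48 330 TCP [-56.3   0.  347.1] [ 23. -12. -29.  17. -51.] 0.0
26 -48 224 TCP [-56.3   0.  241.1] [ 22.  -8. -42.  22. -35.] 0.0
26 -48 180 TCP [-56.3   0.  197.1] [ 21.  -5. -48.  27. -27.] 0.0
26 -48 128 TCP [-56.3   0.  145.1] [ 17.  -2. -56.  42. -15.] 0.0
30 -48 330 TCP [-57.5   0.  346.5] [ 25. -14. -34.  22. -46.] 0.0
30 -48 224 TCP [-57.5   0.  240.5] [ 22. -10. -48.  31. -28.] 0.0
30 -48 180 TCP [-57.5   0.  196.5] [ 19.  -7. -55.  41. -19.] 0.0
30 -48 128 TCP [-57.5   0.  144.5] [ -7.  -3. -63.  94.  -0.] 3.9
```

Emit:
step_arm:
  increments:
    - {"tx": 0,"ty": 0,"tz": 16,"ax": 0,"ay": 0,"az": 0,"claw": -1}
    - {"tx": 0,"ty": 0,"tz": 16,"ax": 0,"ay": 0,"az": 0,"claw": -1}
    - {"tx": 0,"ty": 0,"tz": 0,"ax": 0.6,"ay": 5.0,"az": 0,"claw": -1}
    - {"tx": 0,"ty": 0,"tz": 0,"ax": 0.6,"ay": 5.0,"az": 0,"claw": -1}
    - {"tx": 0,"ty": 0,"tz": 0,"ax": 0.6,"ay": 5.0,"az": 0,"claw": -1}
    - {"tx": 0,"ty": 0,"tz": 0,"ax": 0,"ay": 0,"az": 0,"claw": -1}
    - {"tx": 0,"ty": 0,"tz": 0,"ax": 0,"ay": 0,"az": 0,"claw": -1}
    - {"tx": 0,"ty": 0,"tz": 0,"ax": 0,"ay": 0,"az": 0,"claw": -1}

```text
time_s: 7.3
tcp_pos: [0.5222, -0.0513, 0.3181]
eef_rot: [-179.3, 22.1, 173.2]
contact_force: [-0.3, -0.7, -0.2]
gripper_width: 0.0292
```

```bash
python3 -c "
from h import *
tool()"
```

```text
tcp gauge [-74.1   0.3 288.1] [-0.3 -0.7 -0.2] 7.3
joints [  23.7   -9.7  -33.6   15.6  -48.2 -129.2] tool axes in gauge
 [[-0.927  0.     0.376]
 [-0.004  1.    -0.01 ]
 [-0.376 -0.011 -0.927]]
```

Emit:
step_arm:
  increments:
    - {"tx": 13,"ty": -1.5,"tz": 0,"ax": 0,"ay": 0,"az": 0,"claw": -1}
    - {"tx": 12,"ty": -1.5,"tz": 0,"ax": 0,"ay": 0,"az": 0,"claw": -1}
    - {"tx": 0,"ty": 0,"tz": -12,"ax": 0,"ay": 0,"az": 0,"claw": -1}
    - {"tx": 0,"ty": 0,"tz": -12,"ax": 0,"ay": 0,"az": 0,"claw": -1}
    - {"tx": 0,"ty": 0,"tz": -12,"ax": 0,"ay": 0,"az": 0,"claw": -1}
    - {"tx": 0,"ty": 0,"tz": 0,"ax": 0,"ay": 0,"az": 0,"claw": -1}
    - {"tx": 0,"ty": 0,"tz": 0,"ax": 0,"ay": 0,"az": 0,"claw": -1}

```text
time_s: 8.0
tcp_pos: [0.5484, -0.0543, 0.2826]
eef_rot: [-179.3, 22.0, 173.2]
contact_force: [-0.1, 0.4, 0.4]
gripper_width: 0.0004
```

Run:
```python
from h import *
tool()
c=cap('side','5side')
cv2.imwrite('pics/crop5.png',cv2.resize(c['image'][120:320,240:440],(600,600),interpolation=cv2.INTER_CUBIC))
```

```text
tcp gauge [-47.7   0.5 252.6] [-0.1  0.4  0.4] 8.0
joints [  21.5   -5.3  -35.    16.3  -42.2 -128.8] tool axes in gauge
 [[-0.927  0.     0.375]
 [-0.004  1.    -0.011]
 [-0.375 -0.011 -0.927]]
```

View pics/crop5.png

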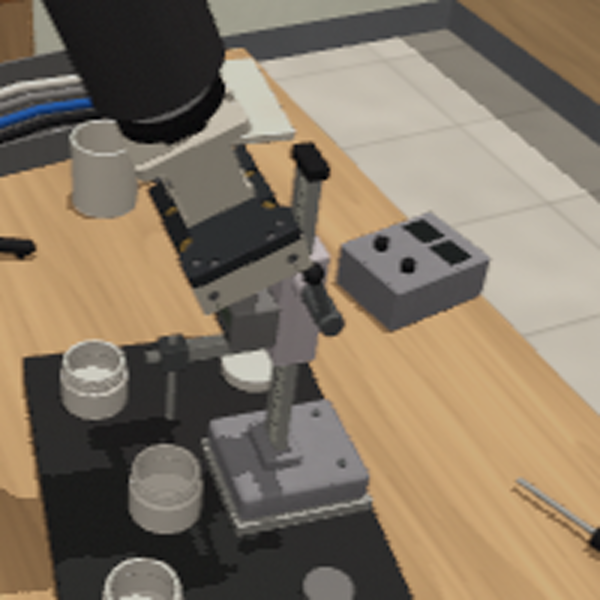

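Emit:
step_arm:
  increments:
    - {"tx": 0,"ty": 0,"tz": -3,"ax": 0,"ay": 0,"az": 0,"claw": -1}
    - {"tx": 0,"ty": 0,"tz": -3,"ax": 0,"ay": 0,"az": 0,"claw": -1}
    - {"tx": 0,"ty": 0,"tz": -3,"ax": 0,"ay": 0,"az": 0,"claw": -1}
    - {"tx": 0,"ty": 0,"tz": -3,"ax": 0,"ay": 0,"az": 0,"claw": -1}
    - {"tx": 0,"ty": 0,"tz": -3,"ax": 0,"ay": 0,"az": 0,"claw": -1}

```text
time_s: 8.55
tcp_pos: [0.5483, -0.054, 0.2681]
eef_rot: [-179.3, 22.1, 173.2]
contact_force: [-2.8, -0.4, 5.2]
gripper_width: 0.0007
```

Emit:
step_arm:
  increments:
    - {"tx": 0,"ty": 0,"tz": -4,"ax": 0,"ay": 0,"az": 0,"claw": -1}
    - {"tx": 0,"ty": 0,"tz": -4,"ax": 0,"ay": 0,"az": 0,"claw": -1}
    - {"tx": 0,"ty": 0,"tz": -4,"ax": 0,"ay": 0,"az": 0,"claw": -1}

```text
time_s: 8.85
tcp_pos: [0.5483, -0.054, 0.2561]
eef_rot: [-179.4, 22.1, 173.2]
contact_force: [-2.9, -0.2, 5.6]
gripper_width: 0.0008
```

Run:
```python
from h import *
tool()
c=cap('side','6side')
box(c,[-60,-30,130],[-22,30,240],'housing')
box(c,[-110,-12,55],[-85,12,140],'probe')
box(c,[-25,-25,195],[25,25,275],'blk')
box(c,[-60,-75,245],[80,-55,300],'ball')
```

```text
tcp gauge [-47.8   0.8 226.1] [-2.9 -0.2  5.6] 8.85
joints [  21.4   -4.2  -38.1   17.7  -38.  -130.5] tool axes in gauge
 [[-0.926  0.     0.377]
 [-0.004  1.    -0.01 ]
 [-0.377 -0.01  -0.926]]
housing 263 [[-59.3, -24.4, 149.0], [-43.0, -21.5, 185.9], [-23.0, 5.2, 206.0]]
probe 42 [[-100.5, -3.6, 87.5], [-98.0, -2.3, 113.4], [-94.7, 0.3, 136.7]]
blk 201 [[-24.2, -23.5, 195.7], [-6.2, -14.0, 243.0], [14.6, 12.6, 274.0]]
ball 62 [[-25.7, -72.2, 245.7], [-17.3, -67.5, 267.4], [-8.4, -59.7, 276.1]]
```

Emit:
step_arm:
  increments:
    - {"tx": 0,"ty": 0,"tz": -5,"ax": 0,"ay": 0,"az": 0,"claw": -1}
    - {"tx": 0,"ty": 0,"tz": -5,"ax": 0,"ay": 0,"az": 0,"claw": -1}
    - {"tx": 0,"ty": 0,"tz": -5,"ax": 0,"ay": 0,"az": 0,"claw": -1}
    - {"tx": 0,"ty": 0,"tz": -5,"ax": 0,"ay": 0,"az": 0,"claw": -1}
    - {"tx": 0,"ty": 0,"tz": -5,"ax": 0,"ay": 0,"az": 0,"claw": -1}
    - {"tx": 0,"ty": 0,"tz": -4,"ax": 0,"ay": 0,"az": 0,"claw": -1}

```text
time_s: 9.5
tcp_pos: [0.5483, -0.054, 0.2269]
eef_rot: [-179.3, 22.1, 173.2]
contact_force: [-2.5, 1.1, 5.3]
gripper_width: 0.0005
```

Emit:
step_arm:
  increments:
    - {"tx": 0,"ty": 0,"tz": -3,"ax": 0,"ay": 0,"az": 0,"claw": -1}
    - {"tx": 0,"ty": 0,"tz": -3,"ax": 0,"ay": 0,"az": 0,"claw": -1}
    - {"tx": 0,"ty": 0,"tz": -2,"ax": 0,"ay": 0,"az": 0,"claw": -1}

```text
time_s: 9.8
tcp_pos: [0.5483, -0.054, 0.2188]
eef_rot: [-179.3, 22.1, 173.2]
contact_force: [-1.8, 0.2, 5.5]
gripper_width: 0.0012
```

Run:
```python
from h import *
tool()
c=cap('side','7side')
box(c,[-110,-12,48],[-85,12,100],'probe')
box(c,[-60,-75,205],[80,-55,300],'ball')
box(c,[-130,-36,38],[-50,40,53],'jar')
```

```text
tcp gauge [-47.9   0.8 188.8] [-1.8  0.2  5.5] 9.8
joints [  20.9   -2.1  -42.4   20.5  -31.9 -133.5] tool axes in gauge
 [[-0.927  0.     0.376]
 [-0.004  1.    -0.01 ]
 [-0.376 -0.011 -0.926]]
probe 28 [[-99.5, -4.4, 49.2], [-97.7, -2.3, 74.7], [-96.2, -1.0, 96.3]]
ball 83 [[-59.2, -74.2, 207.0], [-19.6, -67.8, 235.0], [-8.1, -60.7, 287.4]]
jar 163 [[-127.8, -33.9, 38.3], [-101.1, -7.8, 44.7], [-73.6, 20.9, 50.1]]
```

Emit:
step_arm:
  increments:
    - {"tx": 0,"ty": 0,"tz": -3,"ax": 0,"ay": 0,"az": 0,"claw": -1}
    - {"tx": 0,"ty": 0,"tz": -3,"ax": 0,"ay": 0,"az": 0,"claw": -1}
    - {"tx": 0,"ty": 0,"tz": -3,"ax": 0,"ay": 0,"az": 0,"claw": -1}
    - {"tx": 0,"ty": 0,"tz": -3,"ax": 0,"ay": 0,"az": 0,"claw": -1}

```text
time_s: 10.25
tcp_pos: [0.5483, -0.054, 0.2069]
eef_rot: [-179.3, 22.1, 173.2]
contact_force: [-1.9, -0.5, 5.5]
gripper_width: 0.0007
```

Emit:
step_arm:
  increments:
    - {"tx": 0,"ty": 0,"tz": -3,"ax": 0,"ay": 0,"az": 0,"claw": -1}
    - {"tx": 0,"ty": 0,"tz": -3,"ax": 0,"ay": 0,"az": 0,"claw": -1}
    - {"tx": 0,"ty": 0,"tz": -2,"ax": 0,"ay": 0,"az": 0,"claw": -1}
    - {"tx": 0,"ty": 0,"tz": -2,"ax": 0,"ay": 0,"az": 0,"claw": -1}

```text
time_s: 10.65
tcp_pos: [0.5483, -0.054, 0.1968]
eef_rot: [-179.3, 22.1, 173.2]
contact_force: [-1.9, 0.1, 5.3]
gripper_width: 0.0003
```

Emit:
step_arm:
  increments:
    - {"tx": 0,"ty": 0,"tz": -1,"ax": 0,"ay": 0,"az": 0,"claw": -1}
    - {"tx": 0,"ty": 0,"tz": -1,"ax": 0,"ay": 0,"az": 0,"claw": -1}

```text
time_s: 10.85
tcp_pos: [0.5483, -0.054, 0.1948]
eef_rot: [-179.3, 22.1, 173.2]
contact_force: [-2.7, -0.3, 5.3]
gripper_width: -0.0001
```

Emit:
step_arm:
  increments:
    - {"tx": 0,"ty": 0,"tz": -1,"ax": 0,"ay": 0,"az": 0,"claw": -1}
    - {"tx": 0,"ty": 0,"tz": -1,"ax": 0,"ay": 0,"az": 0,"claw": -1}

```text
time_s: 11.05
tcp_pos: [0.5483, -0.054, 0.1928]
eef_rot: [-179.3, 22.1, 173.2]
contact_force: [-1.4, 0.2, 5.1]
gripper_width: 0.0003
```

Emit:
step_arm:
  increments:
    - {"tx": 0,"ty": 0,"tz": -1,"ax": 0,"ay": 0,"az": 0,"claw": -1}
    - {"tx": 0,"ty": 0,"tz": -1,"ax": 0,"ay": 0,"az": 0,"claw": -1}

```text
time_s: 11.25
tcp_pos: [0.5483, -0.054, 0.1908]
eef_rot: [-179.3, 22.1, 173.2]
contact_force: [-0.9, -0.9, 4.4]
gripper_width: 0.0004
```

Emit:
step_arm:
  increments:
    - {"tx": 0,"ty": 0,"tz": -1,"ax": 0,"ay": 0,"az": 0,"claw": -1}

```text
time_s: 11.35
tcp_pos: [0.5483, -0.054, 0.1898]
eef_rot: [-179.4, 22.1, 173.2]
contact_force: [-0.6, -0.4, 5.1]
gripper_width: 0.0004
```

Emit:
step_arm:
  increments:
    - {"tx": 0,"ty": 0,"tz": -1,"ax": 0,"ay": 0,"az": 0,"claw": -1}

```text
time_s: 11.45
tcp_pos: [0.5483, -0.054, 0.1888]
eef_rot: [-179.3, 22.1, 173.2]
contact_force: [-1.9, 0.3, 5.3]
gripper_width: 0.0004
```

Emit:
step_arm:
  increments:
    - {"tx": 0,"ty": 0,"tz": -1,"ax": 0,"ay": 0,"az": 0,"claw": -1}

```text
time_s: 11.55
tcp_pos: [0.5483, -0.054, 0.1878]
eef_rot: [-179.3, 22.1, 173.2]
contact_force: [-1.7, -0.3, 5.6]
gripper_width: 0.0007
```

Emit:
step_arm:
  increments:
    - {"tx": 0,"ty": 0,"tz": -1,"ax": 0,"ay": 0,"az": 0,"claw": -1}

```text
time_s: 11.65
tcp_pos: [0.5483, -0.054, 0.1868]
eef_rot: [-179.3, 22.1, 173.2]
contact_force: [-1.6, 0.0, 5.0]
gripper_width: 0.0008
```

Emit:
step_arm:
  increments:
    - {"tx": 0,"ty": 0,"tz": -1,"ax": 0,"ay": 0,"az": 0,"claw": -1}

```text
time_s: 11.75
tcp_pos: [0.5482, -0.054, 0.1858]
eef_rot: [-179.3, 22.1, 173.2]
contact_force: [-1.7, -0.3, 4.5]
gripper_width: 0.0008
```

Tip is at about 12.6 mm with no contact yet, so it is not jar_c. I'll continue in 1 mm steps.

Emit:
step_arm:
  increments:
    - {"tx": 0,"ty": 0,"tz": -1,"ax": 0,"ay": 0,"az": 0,"claw": -1}

```text
time_s: 11.85
tcp_pos: [0.5483, -0.054, 0.1848]
eef_rot: [-179.4, 22.1, 173.2]
contact_force: [-1.2, 0.3, 5.3]
gripper_width: 0.0008
```

Emit:
step_arm:
  increments:
    - {"tx": 0,"ty": 0,"tz": -1,"ax": 0,"ay": 0,"az": 0,"claw": -1}

```text
time_s: 11.95
tcp_pos: [0.5483, -0.054, 0.1838]
eef_rot: [-179.4, 22.1, 173.2]
contact_force: [-1.7, -0.2, 5.3]
gripper_width: 0.0003
```

Emit:
step_arm:
  increments:
    - {"tx": 0,"ty": 0,"tz": -1,"ax": 0,"ay": 0,"az": 0,"claw": -1}

```text
time_s: 12.05
tcp_pos: [0.5482, -0.054, 0.1828]
eef_rot: [-179.3, 22.1, 173.2]
contact_force: [-2.5, -0.4, 5.3]
gripper_width: 0.0002
```

Emit:
step_arm:
  increments:
    - {"tx": 0,"ty": 0,"tz": -1,"ax": 0,"ay": 0,"az": 0,"claw": -1}

```text
time_s: 12.15
tcp_pos: [0.5484, -0.054, 0.182]
eef_rot: [-179.3, 22.1, 173.2]
contact_force: [-4.9, -1.2, 10.2]
gripper_width: 0.0006
```

Emit:
step_arm:
  increments:
    - {"tx": 0,"ty": 0,"tz": -1,"ax": 0,"ay": 0,"az": 0,"claw": -1}

```text
time_s: 12.25
tcp_pos: [0.5485, -0.054, 0.1815]
eef_rot: [-179.3, 22.1, 173.2]
contact_force: [-8.6, 0.9, 17.0]
gripper_width: 0.0007
```

Emit:
step_arm:
  increments:
    - {"tx": 0,"ty": 0,"tz": -0.7,"ax": 0,"ay": 0,"az": 0,"claw": -1}

```text
time_s: 12.35
tcp_pos: [0.5486, -0.054, 0.1813]
eef_rot: [-179.4, 22.2, 173.2]
contact_force: [-11.5, 1.0, 20.9]
gripper_width: 0.0002
```

Run:
```python
from h import *
tool()
for n in ['side','scene']:
    c=cap(n,'8'+n)
    box(c,[-70,-75,165],[80,-55,230],n+' ball')
    box(c,[-130,-36,38],[-50,40,53],n+' jar')
    box(c,[-25,-25,140],[25,25,200],n+' blk')
```

```text
tcp gauge [-47.5   0.8 151.3] [-11.5   1.   20.9] 12.35
joints [  19.9    0.4  -47.1   25.3  -24.9 -138.3] tool axes in gauge
 [[-0.926  0.     0.377]
 [-0.004  1.    -0.01 ]
 [-0.377 -0.01  -0.926]]
side ball 61 [[-23.5, -71.4, 166.7], [-16.4, -67.3, 189.9], [-5.5, -59.0, 202.4]]
side jar 150 [[-128.0, -34.1, 38.1], [-102.9, -11.7, 45.0], [-73.3, 20.7, 50.1]]
side blk 162 [[-9.4, -19.6, 146.4], [-3.1, -12.7, 172.1], [14.8, 16.0, 199.0]]
scene ball 70 [[-45.6, -74.3, 165.5], [-14.9, -65.0, 196.5], [1.2, -55.8, 223.2]]
scene jar 30 [[-124.8, -28.9, 38.4], [-80.6, -18.7, 45.0], [-69.2, -5.3, 51.9]]
scene blk 211 [[-14.9, -24.6, 142.3], [7.2, -6.6, 166.3], [19.8, 17.5, 198.0]]
```

Emit:
step_arm:
  increments:
    - {"tx": 0,"ty": 0,"tz": 1,"ax": 0,"ay": 0,"az": 0,"claw": -1}
    - {"tx": 0,"ty": 0,"tz": 1,"ax": 0,"ay": 0,"az": 0,"claw": -1}
    - {"tx": 0,"ty": 0,"tz": 1,"ax": 0,"ay": 0,"az": 0,"claw": -1}
    - {"tx": -4,"ty": 0.5,"tz": 12,"ax": 0,"ay": 0,"az": 0,"claw": -1}
    - {"tx": -11,"ty": 1.3,"tz": 39,"ax": 0,"ay": 0,"az": 0,"claw": -1}
    - {"tx": -11,"ty": 1.3,"tz": 39,"ax": 0,"ay": 0,"az": 0,"claw": -1}
    - {"tx": -11,"ty": 1.3,"tz": 39,"ax": 0,"ay": 0,"az": 0,"claw": -1}
    - {"tx": -11,"ty": 1.3,"tz": 39,"ax": 0,"ay": 0,"az": 0,"claw": -1}
    - {"tx": -11,"ty": 1.3,"tz": 39,"ax": 0,"ay": 0,"az": 0,"claw": -1}
    - {"tx": -4,"ty": 0,"tz": 25,"ax": 0,"ay": 0,"az": 0,"claw": -1}
    - {"tx": 0,"ty": 0,"tz": 0,"ax": 0,"ay": 0,"az": 0,"claw": -1}

```text
time_s: 13.55
tcp_pos: [0.4856, -0.0466, 0.4188]
eef_rot: [-179.5, 22.4, 173.2]
contact_force: [0.6, 0.4, -0.7]
gripper_width: 0.0005
```

Emit:
step_arm:
  increments:
    - {"tx": 0,"ty": 0,"tz": 0,"ax": 0.9,"ay": 7.3,"az": 0,"claw": 0.0}
    - {"tx": 0,"ty": 0,"tz": 0,"ax": 0.9,"ay": 7.3,"az": 0,"claw": 0.0}
    - {"tx": 0,"ty": 0,"tz": 0,"ax": 0.9,"ay": 7.3,"az": 0,"claw": 0.0}
    - {"tx": 0,"ty": 0,"tz": 0,"ax": 0,"ay": 0,"az": 8.5,"claw": 0.0}
    - {"tx": 0,"ty": 0,"tz": 0,"ax": 0,"ay": 0,"az": 8.5,"claw": 0.0}
    - {"tx": 0,"ty": 0,"tz": 0,"ax": 0,"ay": 0,"az": 8.5,"claw": 0.0}
    - {"tx": 0,"ty": 0,"tz": 0,"ax": 0,"ay": 0,"az": 8.5,"claw": 0.0}
    - {"tx": 0,"ty": 0,"tz": 0,"ax": 0,"ay": 0,"az": 8.5,"claw": 0.0}
    - {"tx": 0,"ty": 0,"tz": 0,"ax": 0,"ay": 0,"az": 8.5,"claw": 0.0}
    - {"tx": 0,"ty": 0,"tz": 0,"ax": 0,"ay": 0,"az": 8.5,"claw": 0.0}
    - {"tx": 0,"ty": 0,"tz": 0,"ax": 0,"ay": 0,"az": 8.5,"claw": 0.0}
    - {"tx": 0,"ty": 0,"tz": 0,"ax": 0,"ay": 0,"az": 8.5,"claw": 0.0}

```text
time_s: 14.75
tcp_pos: [0.4848, -0.047, 0.4133]
eef_rot: [-179.6, -0.1, -110.0]
contact_force: [-0.2, -0.2, 0.1]
gripper_width: 0.0439
```

Run:
```python
from h import *
tool()
for n in ['side','scene']:
    c=cap(n,'9'+n)
    box(c,[-50,-75,165],[80,-55,210],n+' ball')
    box(c,[-25,-50,120],[25,-30,200],n+' hub')
    box(c,[-130,-36,38],[-50,40,53],n+' jar')
    box(c,[-60,-30,90],[-22,30,160],n+' housing')
    box(c,[-25,-30,330],[25,30,360],n+' cap')
im=c=cap('side','9b')['image']
cv2.imwrite('pics/crop9.png',cv2.resize(im[150:330,240:420],(600,600),interpolation=cv2.INTER_CUBIC))
```

```text
tcp gauge [-111.7    0.   383.3] [-0.2 -0.2  0.1] 14.75
joints [ 17.9  -1.7  -5.3   0.3 -86.1 -37.9] tool axes in gauge
 [[-0.224 -0.975  0.007]
 [-0.975  0.224 -0.003]
 [ 0.001 -0.008 -1.   ]]
side ball 69 [[-26.9, -71.9, 165.4], [-16.9, -67.1, 193.8], [-5.1, -59.0, 202.8]]
side hub 28 [[-13.7, -48.9, 143.0], [-10.3, -40.4, 153.9], [6.3, -31.4, 158.4]]
side jar 154 [[-127.9, -34.4, 38.2], [-103.3, -12.1, 45.2], [-73.6, 20.9, 49.4]]
side housing 406 [[-59.6, -23.9, 92.7], [-43.9, -14.1, 127.6], [-22.5, 22.0, 133.1]]
side cap 117 [[-12.0, -19.2, 330.3], [-5.1, -6.1, 337.8], [5.3, 15.2, 340.3]]
scene ball 49 [[-22.4, -71.3, 166.1], [-10.9, -65.3, 190.2], [-1.9, -57.6, 200.6]]
scene hub 48 [[-6.5, -49.1, 142.7], [4.3, -38.8, 155.4], [11.5, -30.0, 160.2]]
scene jar 31 [[-125.6, -28.0, 38.3], [-80.7, -18.5, 45.3], [-68.2, 12.7, 50.3]]
scene housing 81 [[-53.3, -24.0, 99.4], [-42.9, -16.0, 128.2], [-24.6, 5.9, 133.7]]
scene cap 90 [[-8.2, -18.2, 331.6], [3.5, -0.6, 337.4], [10.5, 15.7, 342.0]]
```

View pics/crop9.png

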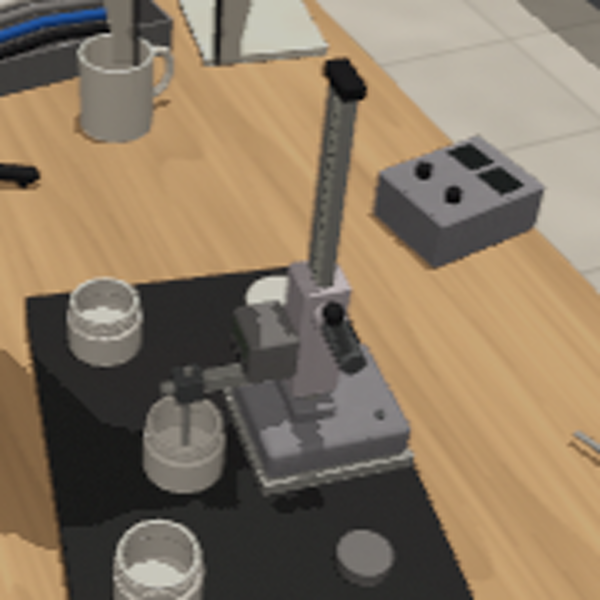

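Emit:
step_arm:
  increments:
    - {"tx": 28.6,"ty": -25.6,"tz": 0,"ax": 0,"ay": 0,"az": 6.5,"claw": 0.0}
    - {"tx": 28.6,"ty": -25.6,"tz": 0,"ax": 0,"ay": 0,"az": 6.5,"claw": 0.0}
    - {"tx": 28.7,"ty": -25.8,"tz": 0,"ax": 4.95,"ay": -0.6,"az": 0,"claw": 0.0}
    - {"tx": 0,"ty": 0,"tz": 0,"ax": 4.95,"ay": -0.6,"az": 0,"claw": 0.0}
    - {"tx": 0,"ty": 0,"tz": 0,"ax": 0,"ay": 0,"az": 0,"claw": 0.0}
    - {"tx": 0,"ty": 0,"tz": 0,"ax": 0,"ay": 0,"az": 0,"claw": 0.0}

```text
time_s: 15.5
tcp_pos: [0.5709, -0.125, 0.4141]
eef_rot: [-179.6, 9.9, -97.6]
contact_force: [-0.5, 0.1, -0.6]
gripper_width: 0.0438
```

Run:
```python
from h import *
tool()
```

```text
tcp gauge [-16.8 -66.9 384.1] [-0.5  0.1 -0.6] 15.5
joints [  0.3   9.1  10.   -9.7 -89.1  -8. ] tool axes in gauge
 [[-0.01  -1.     0.009]
 [-0.985  0.012  0.171]
 [-0.172 -0.007 -0.985]]
```

Emit:
step_arm:
  increments:
    - {"tx": 0,"ty": 0,"tz": -37,"ax": 0,"ay": 0,"az": 0,"claw": 0.0}
    - {"tx": 0,"ty": 0,"tz": -37,"ax": 0,"ay": 0,"az": 0,"claw": 0.0}
    - {"tx": 0,"ty": 0,"tz": -37,"ax": 0,"ay": 0,"az": 0,"claw": 0.0}
    - {"tx": 0,"ty": 0,"tz": -30,"ax": 0,"ay": 0,"az": 0,"claw": 0.0}
    - {"tx": 0,"ty": 0,"tz": 0,"ax": 0,"ay": 0,"az": 0,"claw": 0.0}
    - {"tx": 0,"ty": 0,"tz": 0,"ax": 0,"ay": 0,"az": 0,"claw": 0.0}

```text
time_s: 16.1
tcp_pos: [0.571, -0.1235, 0.2749]
eef_rot: [-179.5, 9.9, -97.3]
contact_force: [1.0, -0.9, 1.2]
gripper_width: 0.0439
```

Run:
```python
from h import *
tool()
c=cap('side','10side')
cv2.imwrite('pics/crop10.png',cv2.resize(c['image'][120:320,240:440],(600,600),interpolation=cv2.INTER_CUBIC))
```

```text
tcp gauge [-16.9 -65.4 244.9] [ 1.  -0.9  1.2] 16.1
joints [  0.5  11.7  -4.2 -10.2 -72.6  -4.8] tool axes in gauge
 [[-0.004 -1.     0.01 ]
 [-0.985  0.006  0.171]
 [-0.172 -0.009 -0.985]]
```

View pics/crop10.png

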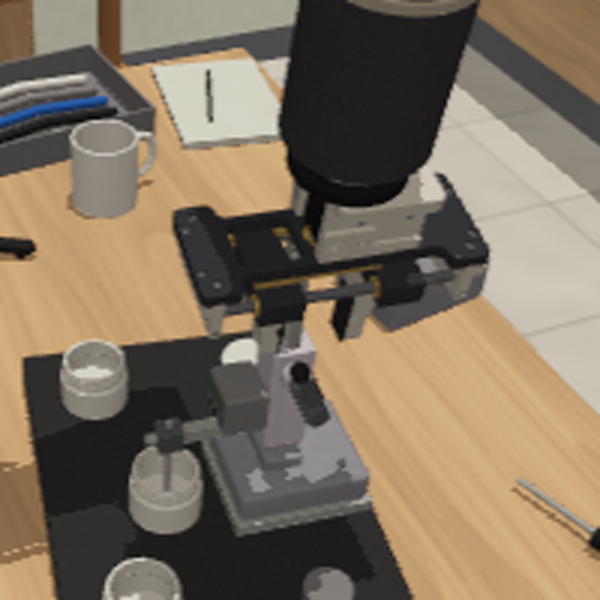

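Emit:
step_arm:
  increments:
    - {"tx": 0,"ty": 0,"tz": -16,"ax": 0,"ay": 0,"az": 0,"claw": 0.0}
    - {"tx": 0,"ty": 0,"tz": -16,"ax": 0,"ay": 0,"az": 0,"claw": 0.0}
    - {"tx": 0,"ty": 0,"tz": -15,"ax": 0,"ay": 0,"az": 0,"claw": 0.0}
    - {"tx": 4,"ty": -0.5,"tz": 0,"ax": 0,"ay": 0,"az": 0,"claw": 0.0}
    - {"tx": 4,"ty": -0.5,"tz": 0,"ax": 0,"ay": 0,"az": 0,"claw": 0.0}
    - {"tx": 4,"ty": -0.5,"tz": 0,"ax": 0,"ay": 0,"az": 0,"claw": 0.0}
    - {"tx": 4,"ty": -0.5,"tz": 0,"ax": 0,"ay": 0,"az": 0,"claw": 0.0}
    - {"tx": 4,"ty": -0.5,"tz": 0,"ax": 0,"ay": 0,"az": 0,"claw": 0.0}

```text
time_s: 16.95
tcp_pos: [0.5909, -0.1268, 0.2277]
eef_rot: [-179.5, 9.9, -97.3]
contact_force: [-4.5, -0.4, 3.1]
gripper_width: 0.0439
```

Emit:
step_arm:
  increments:
    - {"tx": 4,"ty": -0.5,"tz": 0,"ax": 0,"ay": 0,"az": 0,"claw": 0.0}
    - {"tx": 4,"ty": -0.5,"tz": 0,"ax": 0,"ay": 0,"az": 0,"claw": 0.0}
    - {"tx": 4,"ty": -0.5,"tz": 0,"ax": 0,"ay": 0,"az": 0,"claw": 0.0}
    - {"tx": 4,"ty": -0.5,"tz": 0,"ax": 0,"ay": 0,"az": 0,"claw": 0.0}
    - {"tx": 4,"ty": -0.5,"tz": 0,"ax": 0,"ay": 0,"az": 0,"claw": 0.0}

```text
time_s: 17.45
tcp_pos: [0.6111, -0.129, 0.2265]
eef_rot: [-179.5, 10.0, -97.3]
contact_force: [-4.7, 0.4, -0.2]
gripper_width: 0.0438
```

Emit:
step_arm:
  increments:
    - {"tx": 3,"ty": -0.4,"tz": 0,"ax": 0,"ay": 0,"az": 0,"claw": 0.0}
    - {"tx": 3,"ty": -0.4,"tz": 0,"ax": 0,"ay": 0,"az": 0,"claw": 0.0}
    - {"tx": 3,"ty": -0.4,"tz": 0,"ax": 0,"ay": 0,"az": 0,"claw": 0.0}

```text
time_s: 17.75
tcp_pos: [0.6189, -0.13, 0.2256]
eef_rot: [-179.7, 10.0, -97.3]
contact_force: [-6.5, 0.7, -0.8]
gripper_width: 0.044
```

Run:
```python
from h import *
tool()
c=cap('wrist','11w'); box(c,[-50,-80,160],[80,-50,205],'ball')
```

```text
tcp gauge [ 31.4 -66.1 195.6] [-6.5  0.7 -0.8] 17.75
joints [ -0.3  18.   -1.9 -10.6 -68.8  -3.4] tool axes in gauge
 [[-0.006 -1.     0.006]
 [-0.985  0.007  0.173]
 [-0.173 -0.005 -0.985]]
ball 3355 [[-4.3, -78.2, 162.1], [19.1, -72.3, 192.8], [69.9, -56.3, 204.5]]
```

Emit:
step_arm:
  increments:
    - {"tx": 3,"ty": -0.4,"tz": 0,"ax": 0,"ay": 0,"az": 0,"claw": 0.0}
    - {"tx": 3,"ty": -0.4,"tz": 0,"ax": 0,"ay": 0,"az": 0,"claw": 0.0}

```text
time_s: 18.0
tcp_pos: [0.6248, -0.1308, 0.2258]
eef_rot: [-179.7, 10.0, -97.3]
contact_force: [-7.4, 1.2, -0.7]
gripper_width: 0.0438
```

Emit:
step_arm:
  increments:
    - {"tx": 2,"ty": -0.2,"tz": 0,"ax": 0,"ay": 0,"az": 0,"claw": 0.0}
    - {"tx": 2,"ty": -0.2,"tz": 0,"ax": 0,"ay": 0,"az": 0,"claw": 0.0}

```text
time_s: 18.2
tcp_pos: [0.6289, -0.1313, 0.226]
eef_rot: [-179.7, 10.0, -97.3]
contact_force: [-6.9, 1.1, 0.4]
gripper_width: 0.0438
```

Emit:
step_arm:
  increments:
    - {"tx": 2,"ty": -0.2,"tz": 0,"ax": 0,"ay": 0,"az": 0,"claw": 0.0}

```text
time_s: 18.3
tcp_pos: [0.631, -0.1315, 0.2261]
eef_rot: [-179.7, 10.0, -97.3]
contact_force: [-5.6, 0.6, 0.3]
gripper_width: 0.0437
```

Emit:
step_arm:
  increments:
    - {"tx": 2,"ty": -0.2,"tz": 0,"ax": 0,"ay": 0,"az": 0,"claw": 0.0}

```text
time_s: 18.4
tcp_pos: [0.6325, -0.1317, 0.2261]
eef_rot: [-179.7, 10.0, -97.3]
contact_force: [-10.9, 1.0, 1.5]
gripper_width: 0.0438
```

Emit:
step_arm:
  increments:
    - {"tx": 2,"ty": -0.2,"tz": 0,"ax": 0,"ay": 0,"az": 0,"claw": 0.0}

```text
time_s: 18.5
tcp_pos: [0.6329, -0.1318, 0.2256]
eef_rot: [-179.9, 10.0, -97.3]
contact_force: [-15.5, 1.2, 3.8]
gripper_width: 0.0441
```

Emit:
step_arm:
  increments:
    - {"tx": 1.5,"ty": -0.2,"tz": 0,"ax": 0,"ay": 0,"az": 0,"claw": 0.0}
    - {"tx": 0,"ty": 0,"tz": 0,"ax": 0,"ay": 0,"az": 0,"claw": 0.0}

```text
time_s: 18.7
tcp_pos: [0.6331, -0.1319, 0.2253]
eef_rot: [179.9, 10.0, -97.4]
contact_force: [-16.5, 1.3, 5.2]
gripper_width: 0.0442
```

Run:
```python
from h import *
tool()
for n in ['wrist','side']:
    c=cap(n,'12'+n); box(c,[-15,-71,165],[45,-58,205],n)
im=c['image']
a=cv2.resize(im[150:310,260:420],(400,400),interpolation=cv2.INTER_CUBIC)
b=cv2.resize(cv2.imread('pics/12wrist.png')[100:380,140:420],(400,400))
cv2.imwrite('pics/crop12.png',np.hstack([a,b]))
```

```text
tcp gauge [ 45.8 -66.2 195.3] [-16.5   1.3   5.2] 18.7
joints [ -0.5  19.6   0.2 -10.6 -69.8  -3.3] tool axes in gauge
 [[-0.006 -1.    -0.   ]
 [-0.985  0.006  0.173]
 [-0.173  0.001 -0.985]]
wrist 1048 [[13.2, -70.8, 165.6], [31.9, -67.0, 186.9], [42.2, -58.5, 201.6]]
side 53 [[6.2, -70.8, 165.7], [16.1, -67.6, 185.4], [37.1, -58.3, 200.5]]
```

View pics/crop12.png

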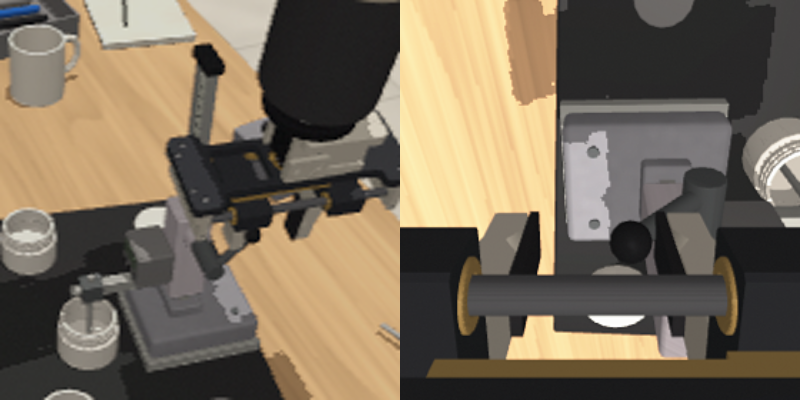

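Emit:
step_arm:
  increments:
    - {"tx": -4,"ty": 0.5,"tz": 0,"ax": 0,"ay": 0,"az": 0,"claw": 0.0}
    - {"tx": -5,"ty": 0.6,"tz": 0,"ax": 0,"ay": 0,"az": 0,"claw": 0.3}
    - {"tx": -3,"ty": 0.4,"tz": 0,"ax": 0,"ay": 0,"az": 0,"claw": 0.3}
    - {"tx": 0,"ty": 0,"tz": 20,"ax": 0,"ay": 0,"az": 0,"claw": 0.3}
    - {"tx": 0,"ty": 0,"tz": 40,"ax": 0,"ay": 0,"az": 0,"claw": 0.3}
    - {"tx": 0,"ty": -10,"tz": 45,"ax": 0,"ay": 0,"az": 0,"claw": 0.3}
    - {"tx": 0,"ty": -10,"tz": 45,"ax": 0,"ay": 0,"az": 0,"claw": 0.3}
    - {"tx": 0,"ty": -10,"tz": 45,"ax": 0,"ay": 0,"az": 0,"claw": 0.3}
    - {"tx": 0,"ty": 0,"tz": 0,"ax": 0,"ay": 0,"az": 0,"claw": 0.3}
    - {"tx": 0,"ty": 0,"tz": 0,"ax": 0,"ay": 0,"az": 0,"claw": 0.3}

```text
time_s: 19.8
tcp_pos: [0.6262, -0.161, 0.4234]
eef_rot: [-179.3, 10.0, -97.3]
contact_force: [0.6, -0.2, -1.8]
gripper_width: 0.0571
```

Run:
```python
from h import *
gt()
for n in ['wrist','side','scene']:
    c=cap(n,'13'+n); box(c,[-40,-71,165],[60,-58,205],n+' ball');box(c,[-60,-30,90],[-22,30,160],n+' housing');box(c,[-130,-36,38],[-50,40,53],n+' jar')
    for f in ([9] if n!='wrist' else []): box(dict(np.load(f'pics/9{n}.npz')),[-60,-30,90],[-22,30,160],n+' housing before')
a=cv2.imread('pics/13side.png')[150:330,240:420]
cv2.imwrite('pics/crop13.png',cv2.resize(a,(600,600),interpolation=cv2.INTER_CUBIC))
```

```text
tcp gauge [ 42.5 -95.9 393.4] [ 0.6 -0.2 -1.8] 19.8
wrist ball 251 [[11.6, -70.5, 165.9], [29.9, -65.2, 185.5], [42.0, -58.6, 191.7]]
wrist housing 919 [[-55.5, -22.9, 98.0], [-38.5, -8.3, 130.7], [-22.6, 21.6, 133.0]]
wrist jar 270 [[-124.2, -32.9, 38.5], [-93.7, -18.9, 46.9], [-69.2, 7.7, 50.4]]
side ball 75 [[8.8, -70.6, 165.2], [25.2, -66.5, 180.9], [36.2, -59.0, 191.2]]
side housing 403 [[-59.4, -24.0, 94.1], [-43.6, -14.9, 127.6], [-22.7, 21.0, 132.8]]
side jar 153 [[-127.7, -33.7, 38.2], [-103.3, -12.4, 45.2], [-73.3, 20.9, 51.0]]
side housing before 406 [[-59.6, -23.9, 92.7], [-43.9, -14.1, 127.6], [-22.5, 22.0, 133.1]]
scene ball 31 [[14.1, -70.2, 166.0], [35.4, -65.4, 186.1], [41.9, -58.3, 190.9]]
scene housing 42 [[-48.3, -24.2, 95.0], [-36.3, -19.7, 127.4], [-25.7, 1.7, 133.1]]
scene jar 15 [[-85.1, -30.0, 38.2], [-75.4, -21.0, 46.4], [-68.7, -12.7, 48.9]]
scene housing before 81 [[-53.3, -24.0, 99.4], [-42.9, -16.0, 128.2], [-24.6, 5.9, 133.7]]
```

View pics/crop13.png

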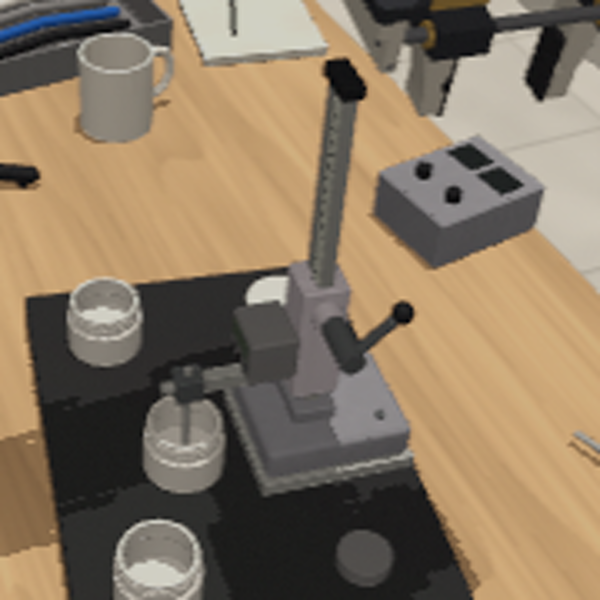

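```bash
python3 -c "
from plant import r
print(r.close_job())"
```

```text
the job is handed in; nothing more can be done
None
```

The probe is clamped on the inside bottom of the jar under the gauge, and the job is handed in at about 20 s of the 66 s allowed. No verdict was reported, so what follows rests on my own checks.

- **Lever forward:** I straddled the lever ball with the fingers and swung it to its front stop. The ball measured within about 1 mm of the position expected there.
- **Slide down:** I did not grip the housing as suggested. At a 40° lean the arm ran out of joint range before the bottom. Instead I pressed on top of the housing with closed fingers at about 22° lean, in 1 mm steps near the bottom. Sliding took about 5 N. At contact the vertical push rose to about 21 N and I stopped, so roughly 15 N went into the jar.
- **Which jar:** contact came at about 9–10 mm above the slab by my estimate, which points to jar_b with its 10 mm floor. This is inferred, not seen directly.
- **Lever back:** I swung it until it stalled at the expected rear stop, with about 16 N on the tool.

**Last checks:**
- The lever ball is back at its original fore-and-aft position.
- The slide height is unchanged to within about 1 mm since I let go of it at the bottom.
- The jar rim under the probe stayed within about 1 mm of where it was.
- The last picture shows the probe inside the jar, the other jars and nearby objects in place, and the robot clear.
- I did not measure the other two jars or the bystander objects at the end. The 1–2 mm camera accuracy cannot by itself confirm the 1.5 mm tip tolerance; the contact force is the main evidence for that.

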